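Fetch the bearing cover from among tall samples and load the measuring fixture

TASK

The round steel bearing cover has to be measured next, but it lies low in the grey sample tray behind and between three tall parts that leave no room for a gripper. First stand the three tall parts on the green mat, then lay the cover flat and centred on the three rest posts of the aluminium fixture, and finally stand every tall part back in the tray on the very place it came from (the places identify the samples). Let nothing topple, and leave the two copper bushings in the tray and the white reference sphere where they are.

Things in the scene. Friction and masses are not known exactly. Their poses are not given: they have to be found in the camera images.
- cover_center (a point): the bearing cover, a low bright steel disc, 54 mm in diameter and 24 mm high in all (straight rim up to 20 mm, then a raised boss 26 mm in diameter), with six small dark holes; grip it across the 54 mm rim. 0.30 kg. This point is its centre, 12 mm above its underside; z up. At the start it lies in the tray hemmed in by the three tall parts (two before it, towards the robot, one beyond it), 6 to 8 mm from their feet, with no room for fingers between them
- valve_center (a point): the brass valve body, loose, standing upright: 100 mm high, foot 48 mm in diameter, hexagon to 46 mm height, above 50 mm a round neck 36 mm in diameter up to the top (grip there). 0.45 kg. This point is its centre, 50 mm above its foot; z up along its axis
- shaft_center (a point): the black steel stub shaft, loose, standing upright: 110 mm high, foot flange 48 mm in diameter and 14 mm high, then 36 mm in diameter to 70 mm height, above that a round end 30 mm in diameter (grip there). 0.60 kg. This point is its centre, 55 mm above its foot; z up along its axis
- housing_center (a point): the blue anodised housing, loose, standing upright: 104 mm high, foot 48 mm in diameter, above 18 mm height a plain round barrel 43 mm in diameter up to the top (grip near the top). 0.35 kg. This point is its centre, 52 mm above its foot; z up along its axis
- tray: the grey sample tray, fixed, 210 mm (its x) by 250 mm (its y), rim 12 mm high, floor 4 mm above the granite. Origin: centre of its underside. It has four marked circles: the cover's at x = +5, y = 0 mm, and one for each tall part at (-24, +50), (-24, -50) and (+63, 0) mm; which part stands on which changes from start to start
- mat: the green mat, fixed, the side area for the tall parts: 200 mm (its x) by 220 mm (its y), 3 mm thick. Origin: centre of its underside
- fixture_rest (a point): the measuring fixture, fixed: an aluminium plate 130 x 130 mm, 16 mm thick, with three steel rest posts 14 mm in diameter, 18 mm from the middle, that carry the part. This point is the middle between the posts at the height of their tops, 46 mm above the granite; z up. Two clamp posts with red caps, 58 mm high above the granite, stand on opposite corners of the plate, at (+50, +50) and (-50, -50) mm from the middle in its axes
- bushing_l_center (a point): copper bushing, loose, 26 mm in diameter, 22 mm high, standing in the tray near its corner at tray x = -78, y = +95 mm; to be left alone. This point is its centre
- bushing_r_center (a point): the other copper bushing, the same size, near the tray's corner at x = -78, y = -95 mm; to be left alone. This point is its centre
- refsphere_center (a point): the reference sphere: a white ball 30 mm in diameter on a slim stem on a dark round foot 60 mm in diameter, 111 mm high in all, loose, standing behind the work area; to be left alone. This point is 48 mm above its foot
Things that resemble listed ones, but are neither listed nor needed, are in the scene too. Leave any pink or red look-alike of the part that bears housing_center alone. There is more than one size of the part that bears cover_center; the job needs the larger.

How it is judged:
On the way, in this order (a step that is already met when the one before it is completed fails the run):
1. all three tall parts stand on the mat while the cover still lies in its place in the tray (x of valve_center in the frame of mat between -0.1 and 0.1 m and y of valve_center in the frame of mat between -0.11 and 0.11 m and height (world z) of valve_center below 0.059 m and linear speed of each of valve, shaft, housing below 0.02 m/s and angle between each of valve_center, shaft_center, housing_center's own z axis and vertical below 0.12 rad and x of shaft_center in the frame of mat between -0.1 and 0.1 m and y of shaft_center in the frame of mat between -0.11 and 0.11 m and height (world z) of shaft_center below 0.064 m and x of housing_center in the frame of mat between -0.1 and 0.1 m and y of housing_center in the frame of mat between -0.11 and 0.11 m and height (world z) of housing_center below 0.061 m and distance of cover_center from where it was at the start of the episode below 0.03 m), for 0.2 s.
2. the cover lies flat and centred on the fixture's rest posts (horizontal distance between cover_center and fixture_rest below 0.01 m and z of cover_center in the frame of fixture_rest between 0.009 and 0.016 m and linear speed of cover below 0.02 m/s and angle between cover_center's own z axis and vertical below 0.12 rad), for 0.2 s.
At the end, for the whole second after the job is handed in: The cover lies flat on the three rest posts, its centre within 10 mm of their middle; each tall part stands upright in the tray within 12 mm of where it stood at the start; bushings and reference sphere are within 20 mm of where they were; all is released and at rest (all of step 2 and distance of each of valve_center, shaft_center, housing_center from where it was at the start of the episode below 0.012 m and linear speed of each of valve, shaft, housing below 0.02 m/s and angle between each of valve_center, shaft_center, housing_center's own z axis and vertical below 0.12 rad and distance of each of refsphere_center, bushing_l_center, bushing_r_center from where it was at the start of the episode below 0.02 m); the robot touches nothing.
It fails at once if one of the sample parts or the reference sphere is toppled (angle between any of valve_center, shaft_center, housing_center, cover_center, refsphere_center's own z axis and vertical above 0.7 rad).
It fails at once if a bushing or the reference sphere is disturbed (distance of any of refsphere_center, bushing_l_center, bushing_r_center from where it was at the start of the episode above 0.03 m).
It also fails if it takes over 152 s, if anything falls off the work surface, if the arm or the gripper's body presses on something with over 40 N, if the wrist force passes 120 N, or if a joint passes its speed limit or range.

ROBOT

A 7-joint arm with a two-finger parallel gripper is mounted at the origin on the work surface. World frame = base frame: x ahead of the robot, y to its left, z up, the work surface at z = 0. Lengths are in m, angles in rad, forces in N, time in s.
With the tool pointing down it reaches from about 0.4 to 0.9 m from the base axis. Payload 5.6 kg.
Tool frame: the origin (TCP) lies at the very end of the fingers, on their centre line; the grasp point (between the pads) lies manip.grip_depth behind it (manip.grip_depth is the distance from the TCP to the grasp point, in m); z points along the fingers, y is the direction in which the jaws open and shut (so a half turn about z gives the same grasp; the last joint's range is limited). The gripper opens to 92 mm and grips with 3 to 60 N. Pads are 20 mm wide; open, the fingers measure 128 mm over their backs; the gripper's body (75 mm by 189 mm) begins 69 mm behind the grasp point.
Start: joints at [-1.357, 0.468, -0.012, 1.603, 0.006, 1.071, -0.056], TCP at [0.165, 0.629, 0.181] pointing down, gripper open.
Joint ranges: [-2.53, 2.53], [-0.31, 2.02], [-1.57, 1.55], [0.28, 2.44], [-1.29, 4.43], [0.15, 1.84], [-2.92, 2.92]. Speed limits (rad/s): [2.57, 2.57, 3.14, 3.14, 3.14, 3.14, 3.14].

INTERFACE

Orientations are given as a unit quaternion [w, x, y, z].
In Python, from workcell import observe, capture, get_calibration, order, nets, manip gives the robot as it stands.
- The arm moves only by the shell command python3 -m inch 'ROWS'. ROWS is JSON, a list of rows, each an object with "slide": the shift along the world's x, y, z in m, a list of three; "turn": the turn, a rotation vector about the world's x, y, z in rad, a list of three; "grip": the finger opening in m, from 0 to 0.0919. A call has 1 to 5 rows; each row is the pose to reach, as a shift and turn from the pose commanded when the call began; what a row does not reach only later rows make up. A row lasts 1/10 s, in which the tool goes at most 50 mm and 8.59 degrees, less where a joint would pass 70% of its speed; a pose out of reach is approached as far as the arm can. A call with a gripper value outside its range is refused whole. The fingers move at their own pace and stop on an object; the grip force is fixed at half the most. Time passes only in rows, so rows that repeat a pose let the fingers close. It gives the time, the measured TCP pose, the force and the opening at its end, in the units of the state.
- observe(): the state, without advancing time (a new reading comes with each control period).
- capture(name): name is "scene" or "top" or "wrist"; returns the picture (400x640x3 uint8, red, green, blue); there is no depth.
- get_calibration(name): a dict with "K" (3x3 intrinsics, pixels), "camera_from_world" (4x4, takes a point from world to camera coordinates). Camera axes: x right, y up, looking along -z (the intrinsics and any distortion apply to the point x, -y, -z); pixel columns grow to the right and rows downward; lengths in m; the calibration is good to about 2 mm. A picture is of the moment at which its call begins: read the wrist's pose just before it. get_calibration takes no time and is no camera call; for the wrist camera it gives the pose at the moment of the call.
- order.sign_off(): hands the job in, once; it reports no verdict.
Trained networks look in the newest picture that a camera, given by its name, has taken for a name from the list of things; names that differ only in an ending like _2 or _b are one class to them, and where a whole thing is asked for, a point or a joint stands for the part that bears it (a point fixed in the world has none). Each returns a list of dicts, best first, with "p" (0 to 1); they miss things now and then, are a little off and sometimes report something else, mostly with a low value. They report only what shows in the picture. A call takes as long as a camera call. They do not tell look-alikes from the thing itself.
- nets.recognise(camera, label): "location" ([row, column] as shares, 0 to 1, of the picture: columns of its width, rows of its height, amid what is visible of it).
- nets.mark_of(camera, label): "location" ([row, column] as shares, 0 to 1, of the picture: columns of its width, rows of its height: a listed point, or the origin of a listed thing).
The state is a dict: "clock": time; "joint_pos": joint angles; "qvel": joint speeds; "effort": joint torques, N m; "position": TCP position; "ee_rot": TCP orientation; "ft_force": force on the tool from outside, world axes, zero at the start; "ft_torque": the same for the moment, N m; "finger_gap": opening from 0.0 (shut) to 1.0 (fully open).
Only numpy, scipy, OpenCV 4.12 (cv2) and the standard library are available. Lean on these libraries where they do the work, as an engineer would, in place of code of your own. Each camera call takes 0.05 s, during which the arm holds its last target.

## Working session

There is one attempt and no reset: what is moved stays moved. The work goes in short steps, Python scripts to look and compute and a shell command to move; the robot and the scene stay as the last step left them, time stands still between calls to the robot, and variables do not carry over. Pictures are saved under pics/ and viewed, and the job is handed in when it is done.

```bash
ls; mkdir -p pics; python3 - <<'E'
from workcell import observe, capture, get_calibration, order, nets, manip
import cv2
print(manip.grip_depth)
s=observe();print({k:s[k] for k in('clock','position','ee_rot','finger_gap','ft_force')})
for c in('scene','top','wrist'):
    im=capture(c);cv2.imwrite(f'pics/{c}0.png',im[:,:,::-1])
    k=get_calibration(c);print(c,k)
E
```

```text
pics
0.0187
{'clock': 0.0, 'position': array([0.16499315, 0.62805317, 0.18034194]), 'ee_rot': array([-4.90172863e-05,  1.28054495e-01,  9.91766751e-01, -8.69081473e-04]), 'finger_gap': 1.002441522877287, 'ft_force': array([ 0.09582649,  0.98489044, -0.43374804])}
scene {'K': array([[363.39615362,   0.        , 320.89447962],
       [  0.        , 363.39615362, 198.51586072],
       [  0.        ,   0.        ,   1.        ]]), 'camera_from_world': array([[ 0.83867962,  0.54456591,  0.00802944, -0.41156253],
       [-0.33164475,  0.49895678,  0.80065841,  0.11438604],
       [ 0.43200493, -0.67415881,  0.59906731, -1.24328218],
       [ 0.        ,  0.        ,  0.        ,  1.        ]])}
top {'K': array([[392.86681745,   0.        , 323.47033672],
       [  0.        , 392.86681745, 204.06886963],
       [  0.        ,   0.        ,   1.        ]]), 'camera_from_world': array([[-1.88344263e-02, -9.99821873e-01,  1.21957781e-03,
         1.01306964e-03],
       [ 9.83836610e-01, -1.83160182e-02,  1.78129305e-01,
        -4.99780505e-01],
       [-1.78075237e-01,  4.55482856e-03,  9.84006333e-01,
        -1.14630437e+00],
       [ 0.00000000e+00,  0.00000000e+00,  0.00000000e+00,
         1.00000000e+00]])}
wrist {'K': array([[289.1934221 ,   0.        , 316.63608976],
       [  0.        , 289.1934221 , 201.93637728],
       [  0.        ,   0.        ,   1.        ]]), 'camera_from_world': array([[ 0.25331558,  0.96738295, -0.00120001, -0.65014594],
       [-0.92668318,  0.24230168, -0.28731201,  0.03253034],
       [-0.27764997,  0.07389264,  0.9578363 , -0.39286967],
       [ 0.        ,  0.        ,  0.        ,  1.        ]])}
```

View pics/scene0.png

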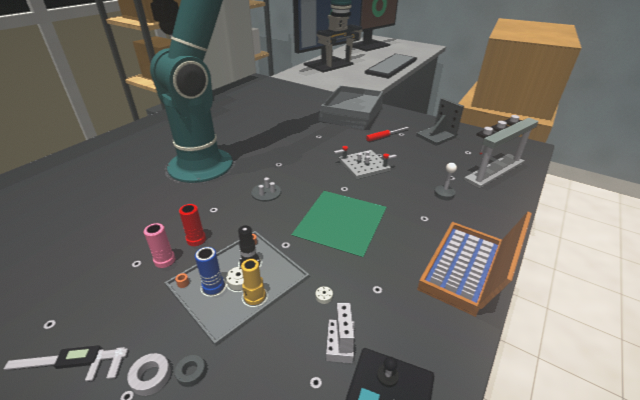

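View pics/top0.png

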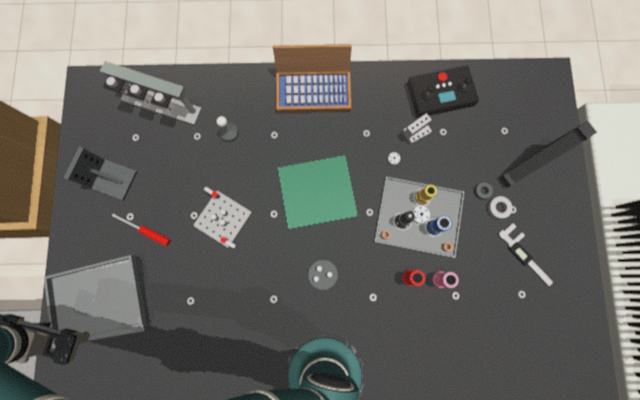

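View pics/wrist0.png

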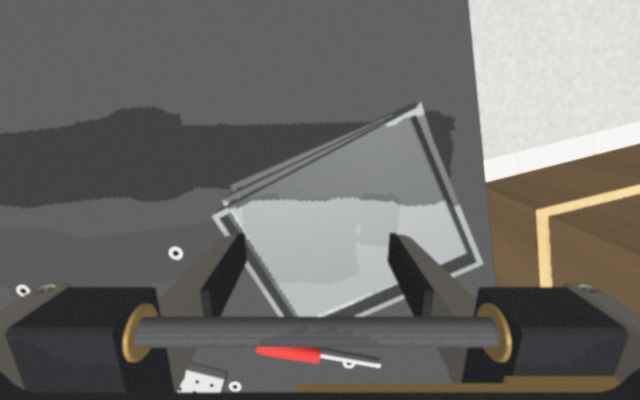

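The scene is clear in all three views. In the top image the tray is around (420,217), the mat (318,192) and the fixture (222,217). The valve is at the far mark, the shaft at left-near and the housing at right-near. The red and pink look-alikes sit around (415-445,279), and a small look-alike cover is at (394,158). Next I'll measure.

```bash
cat > h.py <<'E'
from workcell import observe, capture, get_calibration, order, nets, manip
import numpy as np, cv2
def ray(c,u,v,k=None):
    k=k or get_calibration(c);K=k['K'];T=np.array(k['camera_from_world']);R=T[:3,:3];t=T[:3,3]
    d=np.linalg.inv(K)@[u,v,1]; d=np.array([d[0],-d[1],-d[2]])
    return -R.T@t, R.T@d
def atz(c,u,v,z,k=None):
    o,d=ray(c,u,v,k);return o+d*(z-o[2])/d[2]
def proj(c,P,k=None):
    k=k or get_calibration(c);T=np.array(k['camera_from_world']);p=T[:3,:3]@np.array(P)+T[:3,3]
    q=k['K']@np.array([p[0],-p[1],-p[2]]);return q[:2]/q[2]
Z=dict(cover_center=.016,valve_center=.054,shaft_center=.059,housing_center=.056,tray=0,mat=0,fixture_rest=.046,bushing_l_center=.015,bushing_r_center=.015,refsphere_center=.048)
def marks(c,names,zz=None,n=3):
    for nm in names:
        for r in nets.mark_of(c,nm)[:n]:
            v,u=r['location'][0]*400,r['location'][1]*640
            print(c,nm,round(r['p'],2),(round(u,1),round(v,1)),np.round(atz(c,u,v,(zz or Z)[nm]),4))
E
python3 - <<'E'
from h import *
for c in('top','scene'):
    marks(c,list(Z))
im=cv2.imread('pics/top0.png')
cv2.imwrite('pics/topcrop.png',cv2.resize(im[140:300,270:480],None,fx=3.8,fy=3.7,interpolation=cv2.INTER_CUBIC)[:, :800])
E
```

```text
top cover_center 0.59 (421.9, 212.5) [ 0.4728 -0.3126  0.016 ]
top valve_center 0.84 (425.1, 192.9) [ 0.5266 -0.3163  0.054 ]
top valve_center 0.61 (406.0, 216.8) [ 0.4548 -0.2545  0.054 ]
top shaft_center 0.53 (404.8, 219.5) [ 0.4461 -0.2493  0.059 ]
top housing_center 0.92 (443.7, 283.4) [ 0.2576 -0.3523  0.056 ]
top housing_center 0.62 (414.1, 276.9) [ 0.2778 -0.2676  0.056 ]
top housing_center 0.58 (440.5, 222.0) [ 0.4369 -0.356   0.056 ]
top tray 0.8 (419.6, 217.7) [ 0.4588 -0.3085  0.    ]
top fixture_rest 0.85 (222.9, 220.3) [0.4555 0.2948 0.046 ]
top bushing_l_center 0.46 (387.0, 233.5) [ 0.4098 -0.2017  0.015 ]
top bushing_r_center 0.64 (446.8, 248.1) [ 0.3618 -0.3818  0.015 ]
top refsphere_center 0.75 (224.8, 125.5) [0.7554 0.2963 0.048 ]
scene cover_center 0.56 (241.3, 278.2) [ 0.4722 -0.3036  0.016 ]
scene cover_center 0.5 (322.0, 291.5) [ 0.6456 -0.2344  0.016 ]
scene valve_center 0.66 (253.1, 280.6) [ 0.5243 -0.3165  0.054 ]
scene shaft_center 0.59 (247.8, 248.5) [ 0.4536 -0.2541  0.059 ]
scene housing_center 0.93 (209.6, 266.5) [ 0.4192 -0.3402  0.056 ]
scene housing_center 0.88 (194.1, 223.5) [ 0.2786 -0.2598  0.056 ]
scene housing_center 0.87 (157.8, 247.2) [ 0.274  -0.3641  0.056 ]
scene tray 0.82 (237.0, 278.7) [ 0.4537 -0.301   0.    ]
scene mat 0.83 (337.9, 220.0) [0.541  0.0099 0.    ]
scene fixture_rest 0.87 (369.6, 152.8) [0.4766 0.3233 0.046 ]
scene bushing_l_center 0.5 (248.4, 241.2) [ 0.4027 -0.203   0.015 ]
```

View pics/topcrop.png

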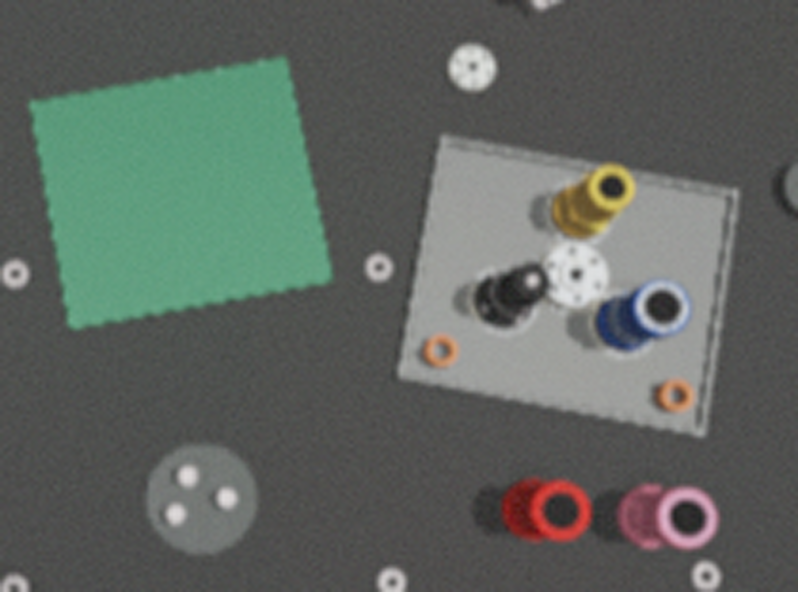

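```bash
python3 - <<'E'
from h import *
def c2p(x,y): return 270+(x+.5)/3.8-.5, 140+(y+.5)/3.7-.5
C=[atz('top',*c2p(*q),.012)[:2] for q in((442,137),(738,190),(704,435),(399,377))]
C=np.array(C);print('tray corners',C.round(4),'mean',C.mean(0).round(4))
print([np.linalg.norm(C[i]-C[(i+1)%4]).round(4) for i in range(4)])
# tray frame: TL=(+105,+125),TR=(105,-125),BR=(-105,-125),BL=(-105,125)
M=np.array([(.105,.125),(.105,-.125),(-.105,-.125),(-.105,.125)])
H=(C-C.mean(0)).T@M;U,S,Vt=np.linalg.svd(H);R=U@Vt;print('yaw',np.degrees(np.arctan2(R[1,0],R[0,0])))
for n,m in dict(cover=(.005,0),L=(-.024,.05),Rr=(-.024,-.05),F=(.063,0),bl=(-.078,.095),br=(-.078,-.095)).items(): print(n,(C.mean(0)+R@m).round(4))
for n,q,z in(('valve',(612,188),.104),('housing',(663,307),.108),('shaft',(537,275),.114),('cover',(576,275),.028),('bl',(441,350),.026),('br',(675,395),.026)):
    print(n,atz('top',*c2p(*q),z).round(4))
im=cv2.cvtColor(cv2.imread('pics/top0.png'),cv2.COLOR_BGR2HSV)
g=cv2.inRange(im,(50,90,60),(85,255,255));cs,_=cv2.findContours(g,0,2);c=max(cs,key=cv2.contourArea)
B=cv2.boxPoints(cv2.minAreaRect(c));B=np.array([atz('top',*b,.003)[:2] for b in B]);print('mat',B.round(4),B.mean(0))
im=cv2.imread('pics/top0.png')
cv2.imwrite('pics/fix.png',cv2.resize(im[165:265,170:270],None,fx=5.8,fy=5.8,interpolation=cv2.INTER_CUBIC))
E
```

```text
tray corners [[ 0.5899 -0.2074]
 [ 0.5392 -0.4496]
 [ 0.3339 -0.4054]
 [ 0.3861 -0.1631]] mean [ 0.4623 -0.3064]
[np.float64(0.2475), np.float64(0.21), np.float64(0.2479), np.float64(0.2086)]
yaw -12.088419640848304
cover [ 0.4672 -0.3074]
L [ 0.4493 -0.2524]
Rr [ 0.4283 -0.3502]
F [ 0.5239 -0.3195]
bl [ 0.4059 -0.1971]
br [ 0.3661 -0.3829]
valve [ 0.5233 -0.3195  0.104 ]
housing [ 0.4283 -0.3502  0.108 ]
shaft [ 0.454 -0.256  0.114]
cover [ 0.4664 -0.3071  0.028 ]
bl [ 0.4065 -0.1957  0.026 ]
br [ 0.3662 -0.3802  0.026 ]
mat [[ 0.6297  0.1381]
 [ 0.6671 -0.0826]
 [ 0.4679 -0.1116]
 [ 0.4327  0.1031]] [0.54934758 0.01173024]
```

View pics/fix.png

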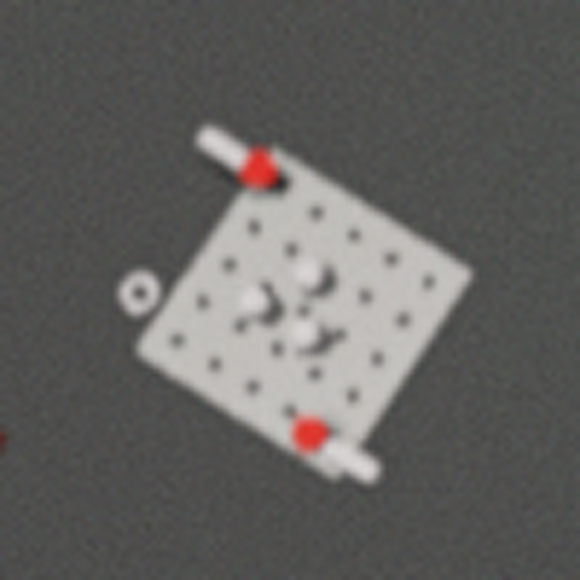

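Tray geometry agrees with the part positions to within 1–5 mm. The start yaw puts the jaws nearly along tray y, which suits every grasp. Now fixture numbers, then I'll move towards the tray.

```bash
python3 - <<'E'
from h import *
def c2p(x,y): return 170+(x+.5)/5.8-.5, 165+(y+.5)/5.8-.5
P=np.array([atz('top',*c2p(*q),.046)[:2] for q in((309,271),(257,301),(309,335))]);print(P.round(4),P.mean(0).round(4),[np.linalg.norm(p-P.mean(0)).round(4) for p in P])
Q=np.array([atz('top',*c2p(*q),.058)[:2] for q in((259,170),(311,434))]);print(Q.round(4),Q.mean(0).round(4),np.linalg.norm(Q[0]-Q[1]))
Q=np.array([atz('top',*c2p(*q),.016)[:2] for q in((137,348),(472,272))]);print(Q.mean(0).round(4),np.linalg.norm(Q[0]-Q[1]))
E
python3 -m inch '[{"slide":[0.01,-0.014,0.02],"turn":[0,0,0],"grip":0.0919},{"slide":[0.035,-0.05,0.04],"turn":[0,0,0],"grip":0.0919},{"slide":[0.062,-0.088,0.06],"turn":[0,0,0],"grip":0.0919},{"slide":[0.09,-0.128,0.07],"turn":[0,0,0],"grip":0.0919},{"slide":[0.118,-0.168,0.07],"turn":[0,0,0],"grip":0.0919}]'
```

```text
[[0.483  0.2957]
 [0.4677 0.3222]
 [0.4494 0.2948]] [0.4667 0.3042] [np.float64(0.0184), np.float64(0.018), np.float64(0.0197)]
[[0.5346 0.32  ]
 [0.3969 0.2893]] [0.4658 0.3047] 0.1410177263653785
[0.467  0.3049] 0.1809762949347006
clock: 1.65
position: [0.2845, 0.4601, 0.2533]
ee_rot: [0.001, 0.128, 0.992, 0.002]
ft_force: [0.7, 1.1, 0.5]
finger_gap: 1.003
```

```bash
python3 -m inch '[{"slide":[0.025,-0.042,0],"turn":[0,0,0],"grip":0.0919},{"slide":[0.05,-0.084,0],"turn":[0,0,0],"grip":0.0919},{"slide":[0.075,-0.126,0],"turn":[0,0,0],"grip":0.0919},{"slide":[0.1,-0.168,0],"turn":[0,0,0],"grip":0.0919},{"slide":[0.125,-0.21,0],"turn":[0,0,0],"grip":0.0919}]'
python3 -m inch '[{"slide":[0.02,-0.045,0],"turn":[0,0,0],"grip":0.0919},{"slide":[0.03,-0.094,0],"turn":[0,0,0],"grip":0.0919},{"slide":[0.035,-0.144,0],"turn":[0,0,0],"grip":0.0919},{"slide":[0.04,-0.194,0],"turn":[0,0,0],"grip":0.0919},{"slide":[0.045,-0.244,0],"turn":[0,0,0],"grip":0.0919}]'
```

```text
clock: 2.15
position: [0.4089, 0.2489, 0.2517]
ee_rot: [0.0, 0.128, 0.992, 0.001]
ft_force: [1.1, 0.4, 0.6]
finger_gap: 1.002
clock: 2.65
position: [0.453, 0.0054, 0.2517]
ee_rot: [0.0, 0.128, 0.992, 0.0]
ft_force: [1.5, 0.4, 0.5]
finger_gap: 1.0
```

```bash
python3 -m inch '[{"slide":[0.005,-0.05,0],"turn":[0,0,0],"grip":0.0919},{"slide":[0.01,-0.1,0],"turn":[0,0,0],"grip":0.0919},{"slide":[0.015,-0.15,0],"turn":[0,0,0],"grip":0.0919},{"slide":[0.017,-0.2,0],"turn":[0,0,0],"grip":0.0919},{"slide":[0.017,-0.25,0.02],"turn":[0,0,0],"grip":0.0919}]'
python3 -m inch '[{"slide":[0,-0.03,0.02],"turn":[0,0,0],"grip":0.0919},{"slide":[0,-0.05,0.04],"turn":[0,0,0],"grip":0.0919},{"slide":[0,-0.05,0.04],"turn":[0,0,0],"grip":0.0919},{"slide":[0,-0.05,0.04],"turn":[0,0,0],"grip":0.0919}]'
python3 - <<'E'
from h import *
print(observe()['position'],observe()['qvel'].round(3))
k=get_calibration('wrist');np.savez('k1.npz',K=k['K'],T=k['camera_from_world'])
im=capture('wrist');cv2.imwrite('pics/w1.png',im[:,:,::-1])
marks('wrist',['cover_center','valve_center','shaft_center','housing_center'])
E
```

```text
clock: 3.15
position: [0.4687, -0.2398, 0.2684]
ee_rot: [-0.002, 0.128, 0.992, 0.0]
ft_force: [1.0, -0.7, 0.1]
finger_gap: 1.003
clock: 3.55
position: [0.47, -0.2875, 0.309]
ee_rot: [-0.0, 0.128, 0.992, 0.0]
ft_force: [-0.7, 0.6, 0.1]
finger_gap: 1.0
[ 0.46998692 -0.28749725  0.30900769] [-0.022  0.002 -0.023  0.031 -0.001  0.002  0.001]
wrist cover_center 0.9 (369.2, 249.0) [ 0.6487 -0.2288  0.016 ]
wrist cover_center 0.89 (302.9, 163.5) [ 0.4614 -0.307   0.016 ]
wrist valve_center 0.96 (308.5, 204.1) [ 0.5236 -0.3128  0.054 ]
wrist valve_center 0.65 (487.6, 163.4) [ 0.5298 -0.0189  0.054 ]
wrist valve_center 0.65 (245.6, 115.3) [ 0.3633 -0.3688  0.054 ]
wrist shaft_center 0.66 (337.8, 148.7) [ 0.4468 -0.2452  0.059 ]
wrist housing_center 0.8 (299.3, 29.8) [ 0.2734 -0.2596  0.056 ]
wrist housing_center 0.71 (232.2, 47.9) [ 0.2714 -0.3581  0.056 ]
wrist housing_center 0.68 (274.3, 154.3) [ 0.4307 -0.3441  0.056 ]
```

View pics/w1.png

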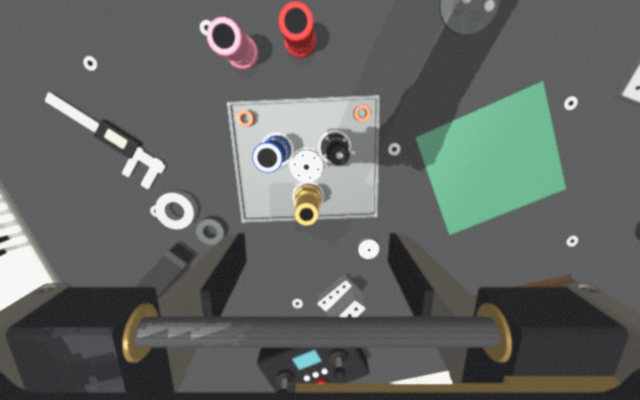

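```bash
python3 - <<'E'
from h import *
im=cv2.imread('pics/w1.png');f=7
cv2.imwrite('pics/w1c.png',cv2.resize(im[120:235,240:370-10],None,fx=6,fy=5,interpolation=cv2.INTER_CUBIC))
z=np.load('k1.npz');k=dict(K=z['K'],camera_from_world=z['T'])
for n,p in dict(valve=(.5233,-.3195,.104),housing=(.4283,-.3502,.108),shaft=(.4493,-.2524,.114),shaftfoot=(.4493,-.2524,.004),cover=(.467,-.3073,.028)).items():
    q=proj('wrist',p,k);print(n,q.round(1),((q-[240,120])*[6,5]).round(0))
E
```

```text
valve [304.3 214.3] [386. 471.]
housing [265.  158.4] [150. 192.]
shaft [336.7 155.7] [580. 179.]
shaftfoot [332.5 147.3] [555. 136.]
cover [304.2 167.3] [385. 237.]
```

View pics/w1c.png

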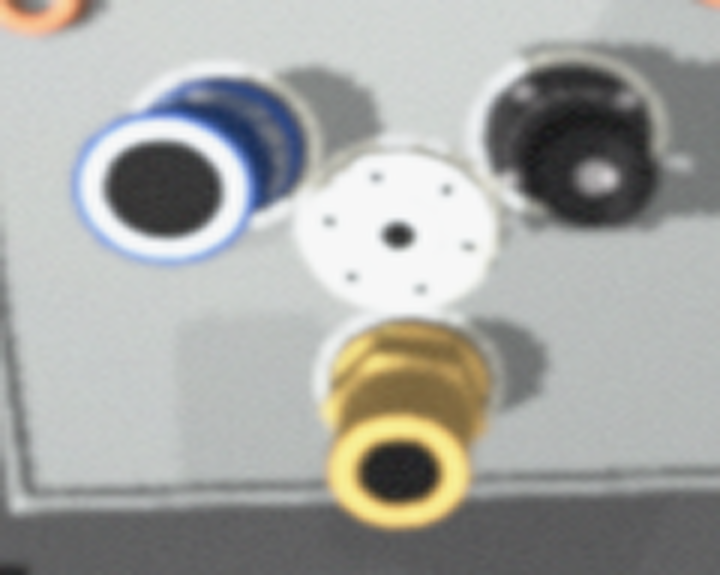

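The wrist view agrees with the top-view plan apart from a constant +3 mm in y, which is within calibration error, so I'll use the average. Valve first.

```bash
python3 -m inch '[{"slide":[0.03,-0.015,-0.02],"turn":[0,0,0],"grip":0.0919},{"slide":[0.053,-0.025,-0.06],"turn":[0,0,0],"grip":0.0919},{"slide":[0.053,-0.025,-0.11],"turn":[0,0,0],"grip":0.0919},{"slide":[0.053,-0.025,-0.14],"turn":[0,0,0],"grip":0.0919},{"slide":[0.053,-0.025,-0.15],"turn":[0,0,0],"grip":0.0919}]'
python3 -m inch '[{"slide":[0,0,0],"turn":[0,0,0],"grip":0.0919},{"slide":[0,0,0],"turn":[0,0,0],"grip":0.0919}]'
```

```text
clock: 4.3
position: [0.5211, -0.311, 0.1555]
ee_rot: [-0.003, 0.128, 0.992, 0.001]
ft_force: [0.3, 1.3, -0.0]
finger_gap: 1.003
clock: 4.5
position: [0.5241, -0.3137, 0.1613]
ee_rot: [0.001, 0.128, 0.992, -0.0]
ft_force: [0.5, -0.1, -0.9]
finger_gap: 1.003
```

```bash
python3 -m inch '[{"slide":[-0.001,-0.004,-0.02],"turn":[0,0,0],"grip":0.0919},{"slide":[-0.001,-0.004,-0.05],"turn":[0,0,0],"grip":0.0919},{"slide":[-0.001,-0.004,-0.08],"turn":[0,0,0],"grip":0.0919},{"slide":[-0.001,-0.004,-0.095],"turn":[0,0,0],"grip":0.0919},{"slide":[-0.001,-0.004,-0.095],"turn":[0,0,0],"grip":0.0919}]'
python3 - <<'E'
from h import *
im=capture('wrist');cv2.imwrite('pics/w2.png',im[:,:,::-1])
im=capture('scene');cv2.imwrite('pics/s2.png',cv2.resize(im[180:340,140:340,::-1],None,fx=4,fy=3.7))
print(observe()['position'],observe()['ft_force'])
E
```

```text
clock: 5.0
position: [0.5219, -0.3169, 0.0643]
ee_rot: [-0.0, 0.128, 0.992, 0.0]
ft_force: [0.3, 1.0, 0.1]
finger_gap: 0.999
[ 0.52311406 -0.31807376  0.06627267] [-0.31439247 -1.09814514  1.77546225]
```

View pics/w2.png

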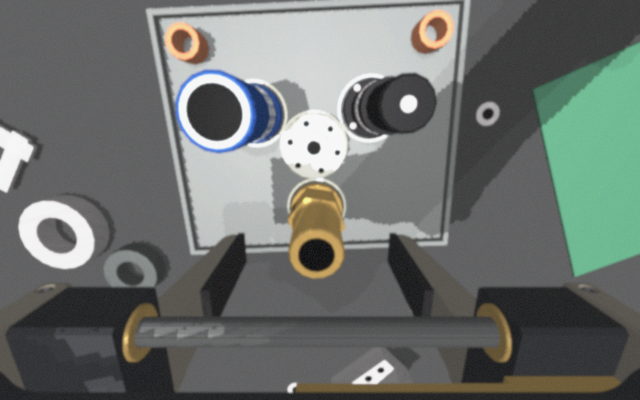

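View pics/s2.png

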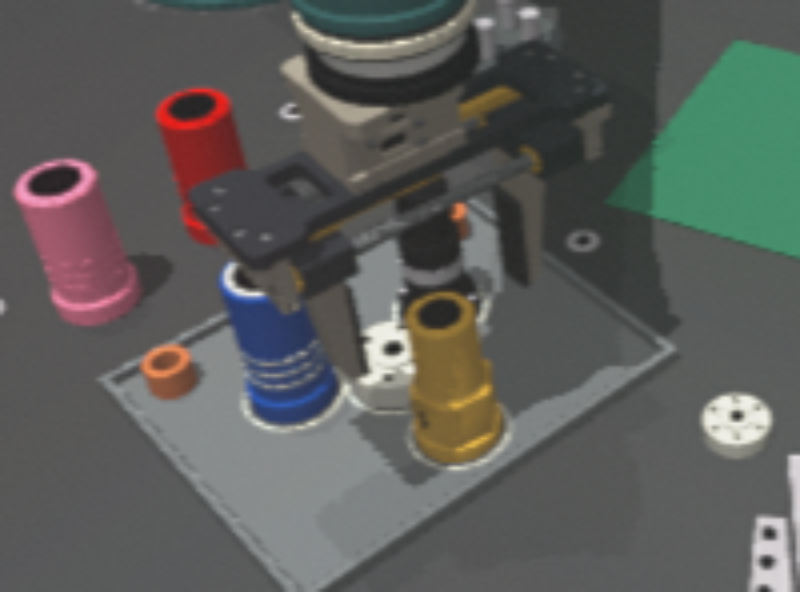

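```bash
python3 - <<'E'
from h import *
p=observe()['position']
for c in('wrist','scene','top'):
    q=lambda P:proj(c,P).round(1)
    print(c,'tcp',q(p),'grasp',q(p+[0,0,.0187]),'valve top',q([.523,-.318,.104]),'finger L',q(p+.046*np.array([.254,.967,0])),'R',q(p-.046*np.array([.254,.967,0])))
im=capture('top');cv2.imwrite('pics/t2.png',cv2.resize(im[150:280,360:480,::-1],None,fx=4.5,fy=4.5))
E
```

```text
wrist tcp [315.5 228.4] grasp [315.4 238.5] valve top [315.4 250.6] finger L [376.2 228.4] R [254.9 228.3]
scene tcp [251.6 277. ] grasp [250.6 270.9] valve top [249.6 264.5] finger L [269.5 266. ] R [232.5 288.6]
top tcp [426.8 193.2] grasp [428.5 191.9] valve top [430.2 190.6] finger L [411.7 189.7] R [441.9 196.8]
```

View pics/t2.png

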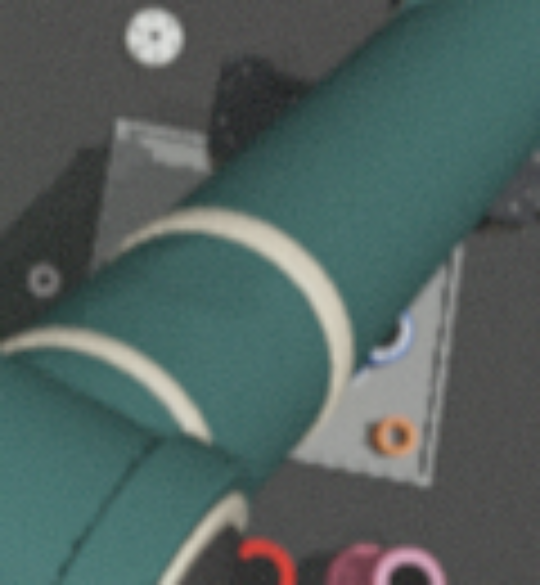

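The fingertips look about 20 mm higher than the stated TCP, possibly because the tips retract when the gripper is open. I'll go 8 mm lower, which is still on the neck either way, then close.

```bash
python3 -m inch '[{"slide":[0,0,-0.008],"turn":[0,0,0],"grip":0.0919},{"slide":[0,0,-0.008],"turn":[0,0,0],"grip":0.05},{"slide":[0,0,-0.008],"turn":[0,0,0],"grip":0.05},{"slide":[0,0,-0.008],"turn":[0,0,0],"grip":0.05},{"slide":[0,0,-0.008],"turn":[0,0,0],"grip":0.05}]'
python3 - <<'E'
from h import *
print(observe()['position'],observe()['finger_gap'])
im=capture('scene');cv2.imwrite('pics/s3.png',cv2.resize(im[180:340,140:340,::-1],None,fx=4,fy=3.7))
E
```

```text
clock: 5.65
position: [0.5221, -0.3174, 0.0568]
ee_rot: [0.0, 0.128, 0.992, -0.0]
ft_force: [-0.2, 0.6, -0.4]
finger_gap: 0.671
[ 0.52214425 -0.31738061  0.05679863] 0.6714890660876358
```

View pics/s3.png

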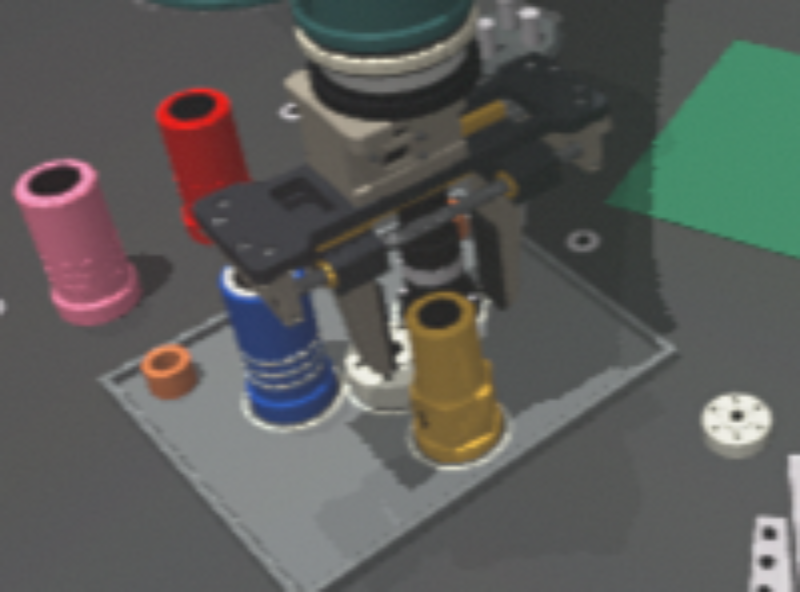

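```bash
python3 -m inch '[{"slide":[0,0,-0.008],"turn":[0,0,0],"grip":0.03},{"slide":[0,0,-0.008],"turn":[0,0,0],"grip":0.02},{"slide":[0,0,-0.008],"turn":[0,0,0],"grip":0.02},{"slide":[0,0,-0.008],"turn":[0,0,0],"grip":0.02},{"slide":[0,0,-0.008],"turn":[0,0,0],"grip":0.02}]' | head -3
python3 -m inch '[{"slide":[0,0,0],"turn":[0,0,0],"grip":0.02},{"slide":[0,0,0],"turn":[0,0,0],"grip":0.02}]'
python3 - <<'E'
from h import *
im=capture('wrist');cv2.imwrite('pics/w4.png',im[:,:,::-1])
im=capture('scene');cv2.imwrite('pics/s4.png',cv2.resize(im[180:340,140:340,::-1],None,fx=4,fy=3.7))
E
```

```text
clock: 6.2
position: [0.5215, -0.317, 0.0481]
ee_rot: [-0.001, 0.128, 0.992, 0.0]
clock: 6.4
position: [0.5218, -0.3171, 0.0483]
ee_rot: [-0.0, 0.128, 0.992, 0.0]
ft_force: [0.3, 0.8, -4.9]
finger_gap: 0.384
```

View pics/s4.png

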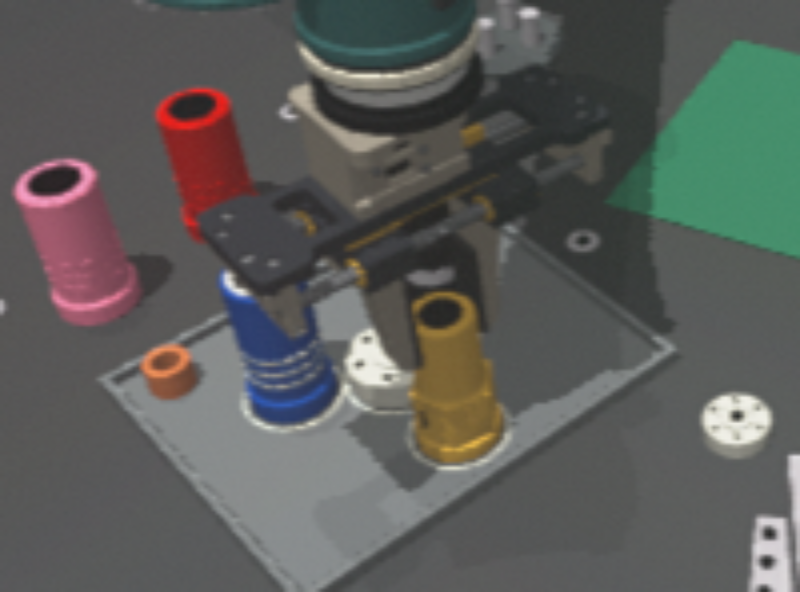

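View pics/w4.png

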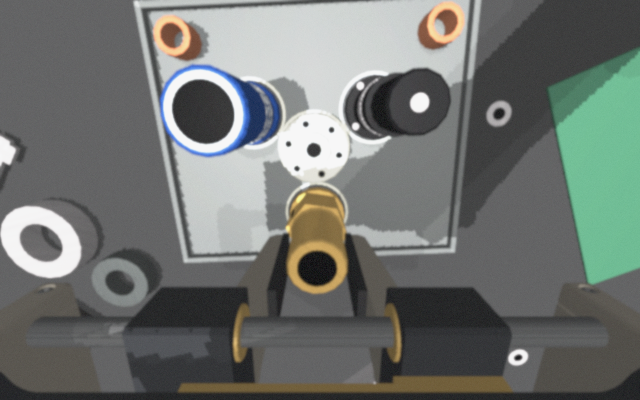

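Gap is 35 mm, so the valve's neck is held. Lift and carry it to the mat.

```bash
python3 -m inch '[{"slide":[0,0,0.01],"turn":[0,0,0],"grip":0.02},{"slide":[0,0,0.03],"turn":[0,0,0],"grip":0.02},{"slide":[0.003,0.01,0.055],"turn":[0,0,0],"grip":0.02},{"slide":[0.01,0.03,0.075],"turn":[0,0,0],"grip":0.02},{"slide":[0.02,0.06,0.08],"turn":[0,0,0],"grip":0.02}]'
python3 -m inch '[{"slide":[0.012,0.038,0],"turn":[0,0,0],"grip":0.02},{"slide":[0.024,0.076,0],"turn":[0,0,0],"grip":0.02},{"slide":[0.036,0.114,0],"turn":[0,0,0],"grip":0.02},{"slide":[0.048,0.152,0],"turn":[0,0,0],"grip":0.02},{"slide":[0.058,0.184,0],"turn":[0,0,0],"grip":0.02}]'
python3 -m inch '[{"slide":[0.008,0.025,0],"turn":[0,0,0],"grip":0.02},{"slide":[0.012,0.038,-0.01],"turn":[0,0,0],"grip":0.02},{"slide":[0.012,0.04,-0.03],"turn":[0,0,0],"grip":0.02},{"slide":[0.012,0.04,-0.05],"turn":[0,0,0],"grip":0.02},{"slide":[0.012,0.04,-0.065],"turn":[0,0,0],"grip":0.02}]'
```

```text
clock: 7.0
position: [0.5429, -0.2601, 0.1322]
ee_rot: [0.003, 0.13, 0.991, -0.001]
ft_force: [1.2, -0.4, -4.8]
finger_gap: 0.38
clock: 7.5
position: [0.6007, -0.0707, 0.1295]
ee_rot: [0.0, 0.127, 0.992, 0.0]
ft_force: [-0.2, -0.4, -4.2]
finger_gap: 0.384
clock: 8.0
position: [0.6111, -0.0342, 0.0622]
ee_rot: [-0.001, 0.129, 0.992, -0.0]
ft_force: [-0.2, 0.2, -3.7]
finger_gap: 0.381
```

```bash
python3 -m inch '[{"slide":[0,0,0],"turn":[0,0,0],"grip":0.02},{"slide":[0,0,0],"turn":[0,0,0],"grip":0.02}]'
python3 - <<'E'
from h import *
im=capture('scene');cv2.imwrite('pics/s5.png',cv2.resize(im[130:310,220:420,::-1],None,fx=4,fy=3.3))
E
```

```text
clock: 8.2
position: [0.6121, -0.0342, 0.0637]
ee_rot: [-0.0, 0.129, 0.992, -0.0]
ft_force: [1.1, 0.3, -3.9]
finger_gap: 0.383
```

View pics/s5.png

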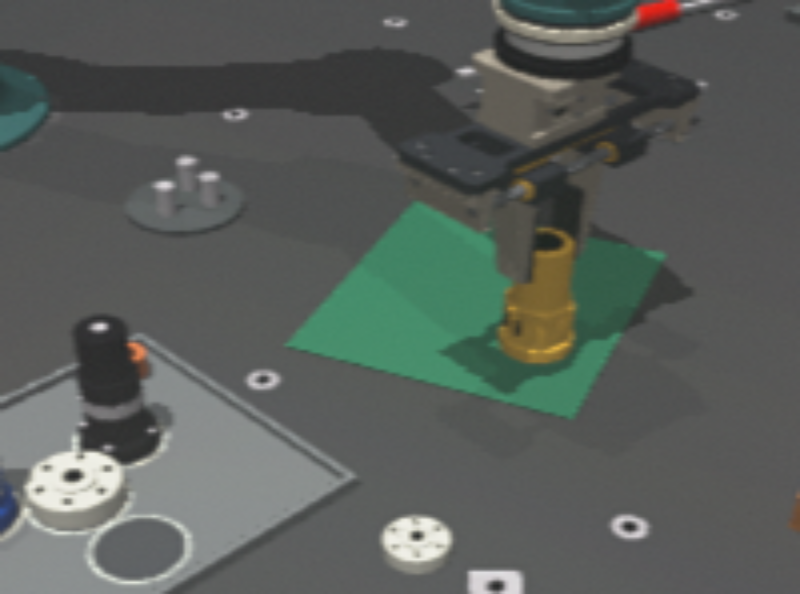

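```bash
python3 -m inch '[{"slide":[0,0,-0.008],"turn":[0,0,0],"grip":0.02},{"slide":[0,0,-0.014],"turn":[0,0,0],"grip":0.02},{"slide":[0,0,-0.015],"turn":[0,0,0],"grip":0.02},{"slide":[0,0,-0.016],"turn":[0,0,0],"grip":0.02},{"slide":[0,0,-0.016],"turn":[0,0,0],"grip":0.02}]'
```

```text
clock: 8.75
position: [0.6121, -0.0333, 0.0476]
ee_rot: [0.0, 0.128, 0.992, -0.0]
ft_force: [0.3, 0.1, -3.9]
finger_gap: 0.382
```

```bash
python3 -m inch '[{"slide":[0,0,-0.001],"turn":[0,0,0],"grip":0.02},{"slide":[0,0,-0.001],"turn":[0,0,0],"grip":0.04},{"slide":[0,0,-0.001],"turn":[0,0,0],"grip":0.06},{"slide":[0,0,-0.001],"turn":[0,0,0],"grip":0.075},{"slide":[0,0,-0.001],"turn":[0,0,0],"grip":0.075}]'
python3 -m inch '[{"slide":[0,0,0.01],"turn":[0,0,0],"grip":0.09},{"slide":[0,0,0.05],"turn":[0,0,0],"grip":0.09},{"slide":[-0.005,-0.01,0.1],"turn":[0,0,0],"grip":0.09},{"slide":[-0.02,-0.04,0.14],"turn":[0,0,0],"grip":0.09},{"slide":[-0.048,-0.08,0.15],"turn":[0,0,0],"grip":0.09}]'
python3 - <<'E'
from h import *
im=capture('scene');cv2.imwrite('pics/s6.png',cv2.resize(im[130:310,220:420,::-1],None,fx=4,fy=3.3))
E
```

```text
clock: 9.25
position: [0.6124, -0.0333, 0.047]
ee_rot: [0.0, 0.128, 0.992, 0.0]
ft_force: [0.9, -0.1, -0.3]
finger_gap: 0.675
clock: 9.75
position: [0.5689, -0.1109, 0.201]
ee_rot: [0.004, 0.126, 0.992, 0.0]
ft_force: [-0.3, -1.6, -0.5]
finger_gap: 0.985
```

View pics/s6.png

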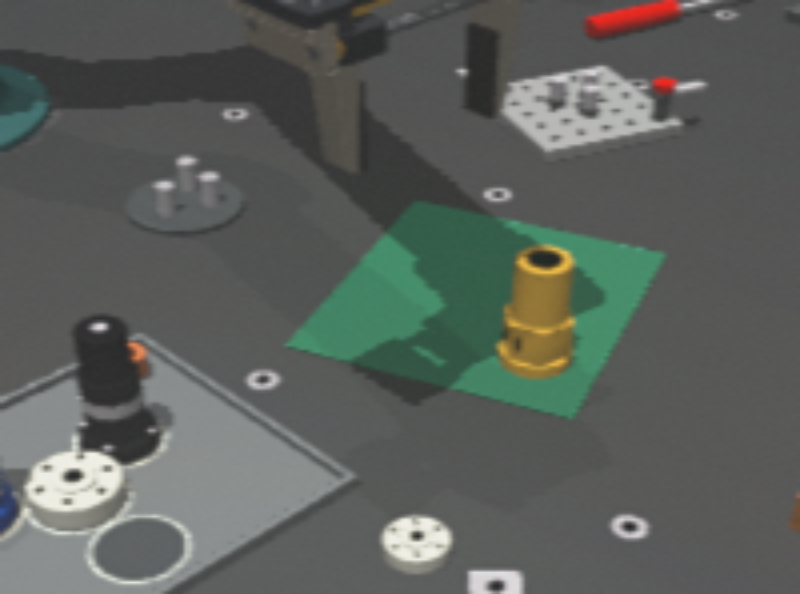

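Valve stands on the mat. Next, the shaft.

```bash
python3 -m inch '[{"slide":[-0.03,-0.037,0],"turn":[0,0,0],"grip":0.09},{"slide":[-0.06,-0.075,0],"turn":[0,0,0],"grip":0.09},{"slide":[-0.09,-0.11,0],"turn":[0,0,0],"grip":0.09},{"slide":[-0.108,-0.132,-0.01],"turn":[0,0,0],"grip":0.09},{"slide":[-0.113,-0.138,-0.04],"turn":[0,0,0],"grip":0.09}]'
python3 -m inch '[{"slide":[0,0,0],"turn":[0,0,0],"grip":0.09},{"slide":[0,0,0],"turn":[0,0,0],"grip":0.09},{"slide":[0,0,0],"turn":[0,0,0],"grip":0.09}]'
python3 - <<'E'
from h import *
im=capture('wrist');cv2.imwrite('pics/w6.png',im[:,:,::-1])
p=observe()['position'];print(p,'grasp axis proj',proj('wrist',[p[0],p[1],.114]),'shaft',proj('wrist',[.451,-.252,.114]))
E
```

```text
clock: 10.3
position: [0.4519, -0.2536, 0.1587]
ee_rot: [0.003, 0.131, 0.991, -0.0]
ft_force: [0.8, -0.5, -1.2]
finger_gap: 0.979
clock: 10.6
position: [0.4538, -0.2489, 0.1571]
ee_rot: [0.001, 0.127, 0.992, -0.0]
ft_force: [0.4, -0.4, 0.6]
finger_gap: 0.98
[ 0.45379564 -0.24889656  0.15710359] grasp axis proj [315.69343649 210.36281041] shaft [311.5687648  208.33167534]
```

View pics/w6.png

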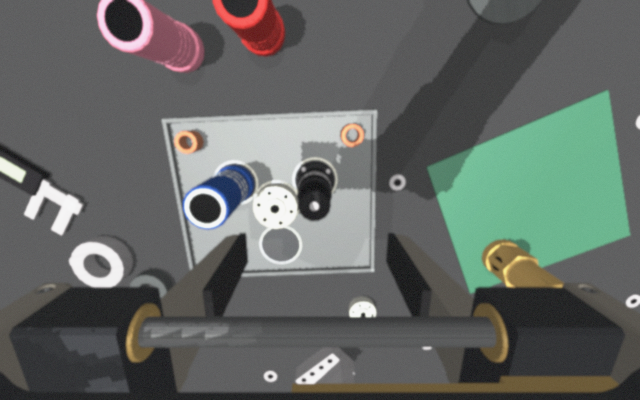

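```bash
python3 -m inch '[{"slide":[-0.004,-0.0015,-0.02],"turn":[0,0,0],"grip":0.09},{"slide":[-0.004,-0.0015,-0.05],"turn":[0,0,0],"grip":0.09},{"slide":[-0.004,-0.0015,-0.075],"turn":[0,0,0],"grip":0.09},{"slide":[-0.004,-0.0015,-0.085],"turn":[0,0,0],"grip":0.06},{"slide":[-0.004,-0.0015,-0.085],"turn":[0,0,0],"grip":0.05}]'
python3 -m inch '[{"slide":[0,0,0],"turn":[0,0,0],"grip":0.03},{"slide":[0,0,0],"turn":[0,0,0],"grip":0.015},{"slide":[0,0,0],"turn":[0,0,0],"grip":0.015},{"slide":[0,0,0],"turn":[0,0,0],"grip":0.015},{"slide":[0,0,0],"turn":[0,0,0],"grip":0.015}]'
python3 -m inch '[{"slide":[0,0,0],"turn":[0,0,0],"grip":0.015},{"slide":[0,0,0],"turn":[0,0,0],"grip":0.015}]'
```

```text
clock: 11.15
position: [0.4483, -0.2503, 0.0706]
ee_rot: [-0.001, 0.128, 0.992, 0.0]
ft_force: [-0.3, 0.2, -0.8]
finger_gap: 0.828
clock: 11.65
position: [0.4486, -0.2509, 0.0714]
ee_rot: [0.0, 0.128, 0.992, 0.0]
ft_force: [-0.3, 0.8, -0.3]
finger_gap: 0.391
clock: 11.85
position: [0.4487, -0.2505, 0.0712]
ee_rot: [0.0, 0.128, 0.992, 0.0]
ft_force: [-0.1, 0.8, 2.1]
finger_gap: 0.313
```

```bash
python3 -m inch '[{"slide":[0,0,0.01],"turn":[0,0,0],"grip":0.015},{"slide":[0,0,0.03],"turn":[0,0,0],"grip":0.015},{"slide":[0.003,0.01,0.05],"turn":[0,0,0],"grip":0.015},{"slide":[0.01,0.03,0.06],"turn":[0,0,0],"grip":0.015},{"slide":[0.018,0.06,0.06],"turn":[0,0,0],"grip":0.015}]'
python3 -m inch '[{"slide":[0.01,0.035,0],"turn":[0,0,0],"grip":0.015},{"slide":[0.02,0.07,0],"turn":[0,0,0],"grip":0.015},{"slide":[0.03,0.105,0],"turn":[0,0,0],"grip":0.015},{"slide":[0.037,0.13,-0.005],"turn":[0,0,0],"grip":0.015},{"slide":[0.038,0.1385,-0.02],"turn":[0,0,0],"grip":0.015}]'
python3 -m inch '[{"slide":[0,0,-0.02],"turn":[0,0,0],"grip":0.015},{"slide":[0,0,-0.03],"turn":[0,0,0],"grip":0.015},{"slide":[0,0,-0.036],"turn":[0,0,0],"grip":0.015},{"slide":[0,0,-0.038],"turn":[0,0,0],"grip":0.015},{"slide":[0,0,-0.038],"turn":[0,0,0],"grip":0.015}]'
```

```text
clock: 12.35
position: [0.4666, -0.1924, 0.1326]
ee_rot: [0.001, 0.13, 0.992, -0.001]
ft_force: [0.7, 0.6, -5.0]
finger_gap: 0.311
clock: 12.85
position: [0.5058, -0.0488, 0.1116]
ee_rot: [0.001, 0.126, 0.992, 0.001]
ft_force: [-0.1, -0.3, -4.9]
finger_gap: 0.308
clock: 13.35
position: [0.5045, -0.0529, 0.0733]
ee_rot: [0.0, 0.129, 0.992, -0.0]
ft_force: [-0.1, -0.9, -5.6]
finger_gap: 0.312
```

```bash
python3 -m inch '[{"slide":[0,0,-0.002],"turn":[0,0,0],"grip":0.015},{"slide":[0,0,-0.003],"turn":[0,0,0],"grip":0.015},{"slide":[0,0,-0.003],"turn":[0,0,0],"grip":0.015},{"slide":[0,0,-0.003],"turn":[0,0,0],"grip":0.015}]'
python3 -m inch '[{"slide":[0,0,0],"turn":[0,0,0],"grip":0.04},{"slide":[0,0,0],"turn":[0,0,0],"grip":0.06},{"slide":[0,0,0],"turn":[0,0,0],"grip":0.075},{"slide":[0,0,0],"turn":[0,0,0],"grip":0.075},{"slide":[0,0,0.005],"turn":[0,0,0],"grip":0.09}]'
```

```text
clock: 13.75
position: [0.5046, -0.0524, 0.0703]
ee_rot: [0.0, 0.128, 0.992, 0.0]
ft_force: [1.0, -0.4, -4.4]
finger_gap: 0.312
clock: 14.25
position: [0.5041, -0.0524, 0.0749]
ee_rot: [-0.0, 0.128, 0.992, -0.0]
ft_force: [-0.6, -0.0, -0.5]
finger_gap: 0.721
```

```bash
python3 -m inch '[{"slide":[0,0,0.02],"turn":[0,0,0],"grip":0.0919},{"slide":[0,0,0.06],"turn":[0,0,0],"grip":0.0919},{"slide":[-0.003,-0.012,0.09],"turn":[0,0,0],"grip":0.0919},{"slide":[-0.012,-0.045,0.1],"turn":[0,0,0],"grip":0.0919},{"slide":[-0.022,-0.085,0.1],"turn":[0,0,0],"grip":0.0919}]'
python3 -m inch '[{"slide":[-0.012,-0.047,0],"turn":[0,0,0],"grip":0.0919},{"slide":[-0.023,-0.094,0],"turn":[0,0,0],"grip":0.0919},{"slide":[-0.034,-0.14,0],"turn":[0,0,0],"grip":0.0919},{"slide":[-0.045,-0.18,0],"turn":[0,0,0],"grip":0.0919},{"slide":[-0.053,-0.21,-0.01],"turn":[0,0,0],"grip":0.0919}]'
python3 -m inch '[{"slide":[0,0,-0.01],"turn":[0,0,0],"grip":0.09},{"slide":[0,0,-0.01],"turn":[0,0,0],"grip":0.09},{"slide":[0,0,-0.01],"turn":[0,0,0],"grip":0.09}]'
python3 - <<'E'
from h import *
im=capture('wrist');cv2.imwrite('pics/w7.png',im[:,:,::-1])
im=capture('scene');cv2.imwrite('pics/s7.png',cv2.resize(im[150:330,140:400,::-1],None,fx=3,fy=3))
p=observe()['position'];print(p,'grasp axis proj',proj('wrist',[p[0],p[1],.108]),'housing',proj('wrist',[.429,-.349,.108]))
E
```

```text
clock: 14.75
position: [0.4841, -0.1372, 0.1774]
ee_rot: [0.002, 0.126, 0.992, 0.001]
ft_force: [-0.0, -0.1, -0.1]
finger_gap: 0.998
clock: 15.25
position: [0.4288, -0.3509, 0.1665]
ee_rot: [0.001, 0.129, 0.992, -0.001]
ft_force: [0.7, 0.6, -0.1]
finger_gap: 1.002
clock: 15.55
position: [0.4299, -0.3461, 0.1549]
ee_rot: [-0.0, 0.127, 0.992, 0.0]
ft_force: [-0.4, 1.1, -0.7]
finger_gap: 0.978
[ 0.43035971 -0.34610014  0.15540105] grasp axis proj [315.66904958 208.94111885] housing [312.22662905 208.33048596]
```

View pics/w7.png

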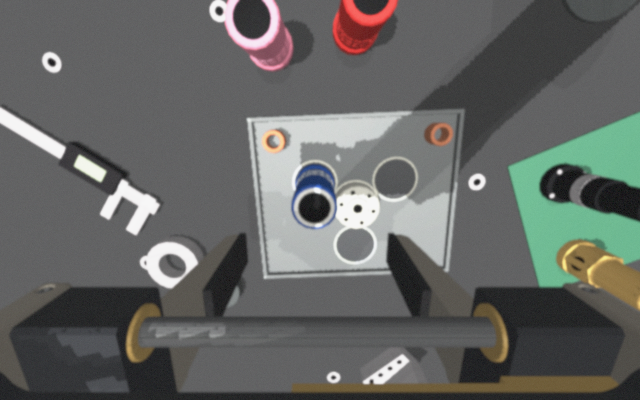

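View pics/s7.png

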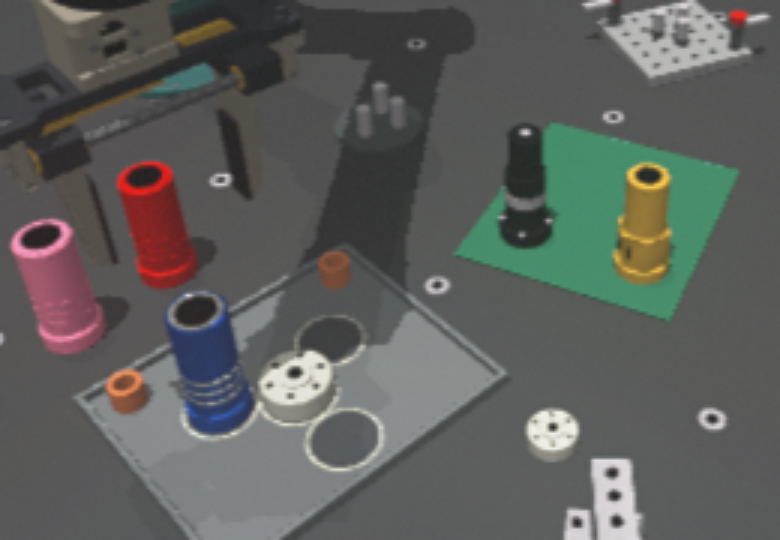

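```bash
python3 -m inch '[{"slide":[-0.001,-0.0015,-0.02],"turn":[0,0,0],"grip":0.0919},{"slide":[-0.001,-0.0015,-0.05],"turn":[0,0,0],"grip":0.0919},{"slide":[-0.001,-0.0015,-0.075],"turn":[0,0,0],"grip":0.0919},{"slide":[-0.001,-0.0015,-0.088],"turn":[0,0,0],"grip":0.07},{"slide":[-0.001,-0.0015,-0.088],"turn":[0,0,0],"grip":0.06}]'
python3 -m inch '[{"slide":[0,0,0],"turn":[0,0,0],"grip":0.04},{"slide":[0,0,0],"turn":[0,0,0],"grip":0.025},{"slide":[0,0,0],"turn":[0,0,0],"grip":0.025},{"slide":[0,0,0],"turn":[0,0,0],"grip":0.025},{"slide":[0,0,0],"turn":[0,0,0],"grip":0.025}]'
python3 -m inch '[{"slide":[0,0,0],"turn":[0,0,0],"grip":0.025},{"slide":[0,0,0],"turn":[0,0,0],"grip":0.025}]'
```

```text
clock: 16.15
position: [0.4281, -0.3476, 0.066]
ee_rot: [-0.001, 0.127, 0.992, 0.001]
ft_force: [0.3, -0.1, 0.3]
finger_gap: 0.849
clock: 16.65
position: [0.4289, -0.3488, 0.0676]
ee_rot: [0.001, 0.128, 0.992, 0.0]
ft_force: [0.4, 1.5, 3.6]
finger_gap: 0.448
clock: 16.85
position: [0.4289, -0.3489, 0.0676]
ee_rot: [0.0, 0.128, 0.992, 0.0]
ft_force: [0.6, 1.6, 5.5]
finger_gap: 0.446
```

```bash
python3 -m inch '[{"slide":[0,0,0.01],"turn":[0,0,0],"grip":0.025},{"slide":[0,0,0.03],"turn":[0,0,0],"grip":0.025},{"slide":[0,0,0.06],"turn":[0,0,0],"grip":0.025},{"slide":[0,0.01,0.09],"turn":[0,0,0],"grip":0.025},{"slide":[0,0.03,0.12],"turn":[0,0,0],"grip":0.025}]'
python3 -m inch '[{"slide":[0,0.03,0.015],"turn":[0,0,0],"grip":0.025},{"slide":[0.005,0.07,0.02],"turn":[0,0,0],"grip":0.025},{"slide":[0.015,0.11,0.02],"turn":[0,0,0],"grip":0.025},{"slide":[0.027,0.15,0.02],"turn":[0,0,0],"grip":0.025},{"slide":[0.04,0.19,0.02],"turn":[0,0,0],"grip":0.025}]'
python3 -m inch '[{"slide":[0.015,0.04,0],"turn":[0,0,0],"grip":0.025},{"slide":[0.03,0.08,0],"turn":[0,0,0],"grip":0.025},{"slide":[0.045,0.12,0],"turn":[0,0,0],"grip":0.025},{"slide":[0.06,0.16,0],"turn":[0,0,0],"grip":0.025},{"slide":[0.067,0.19,0],"turn":[0,0,0],"grip":0.025}]'
python3 -m inch '[{"slide":[0.002,0.01,0],"turn":[0,0,0],"grip":0.025},{"slide":[0.002,0.015,-0.01],"turn":[0,0,0],"grip":0.025},{"slide":[0.002,0.015,-0.04],"turn":[0,0,0],"grip":0.025},{"slide":[0.002,0.015,-0.08],"turn":[0,0,0],"grip":0.025},{"slide":[0.002,0.015,-0.11],"turn":[0,0,0],"grip":0.025}]'
python3 -m inch '[{"slide":[0,0,-0.01],"turn":[0,0,0],"grip":0.025},{"slide":[0,0,-0.015],"turn":[0,0,0],"grip":0.025},{"slide":[0,0,-0.015],"turn":[0,0,0],"grip":0.025}]'
```

```text
clock: 17.35
position: [0.427, -0.3199, 0.1879]
ee_rot: [-0.001, 0.13, 0.992, -0.001]
ft_force: [-0.4, 0.7, -4.2]
finger_gap: 0.451
clock: 17.85
position: [0.4676, -0.1274, 0.207]
ee_rot: [-0.0, 0.128, 0.992, 0.0]
ft_force: [0.7, -0.3, -3.9]
finger_gap: 0.454
clock: 18.35
position: [0.5356, 0.0638, 0.2066]
ee_rot: [-0.0, 0.127, 0.992, -0.0]
ft_force: [-0.2, -0.2, -4.3]
finger_gap: 0.451
clock: 18.85
position: [0.5357, 0.0739, 0.0947]
ee_rot: [-0.001, 0.129, 0.992, -0.001]
ft_force: [0.0, 0.3, -3.3]
finger_gap: 0.452
clock: 19.15
position: [0.5378, 0.0752, 0.0824]
ee_rot: [0.0, 0.129, 0.992, -0.0]
ft_force: [0.1, -0.2, -2.9]
finger_gap: 0.453
```

```bash
python3 -m inch '[{"slide":[0,0,-0.008],"turn":[0,0,0],"grip":0.025},{"slide":[0,0,-0.013],"turn":[0,0,0],"grip":0.025},{"slide":[0,0,-0.0155],"turn":[0,0,0],"grip":0.025},{"slide":[0,0,-0.0155],"turn":[0,0,0],"grip":0.025},{"slide":[0,0,-0.0155],"turn":[0,0,0],"grip":0.025}]'
```

```text
clock: 19.65
position: [0.5375, 0.0762, 0.0667]
ee_rot: [0.0, 0.128, 0.992, 0.0]
ft_force: [0.6, 0.3, -3.9]
finger_gap: 0.451
```

```bash
python3 -m inch '[{"slide":[0,0,-0.0005],"turn":[0,0,0],"grip":0.05},{"slide":[0,0,-0.0005],"turn":[0,0,0],"grip":0.07},{"slide":[0,0,-0.0005],"turn":[0,0,0],"grip":0.09},{"slide":[0,0,-0.0005],"turn":[0,0,0],"grip":0.09},{"slide":[0,0,0.005],"turn":[0,0,0],"grip":0.09}]'
python3 -m inch '[{"slide":[0,0,0.02],"turn":[0,0,0],"grip":0.0919},{"slide":[0,0,0.06],"turn":[0,0,0],"grip":0.0919},{"slide":[-0.002,-0.012,0.1],"turn":[0,0,0],"grip":0.0919},{"slide":[-0.01,-0.045,0.12],"turn":[0,0,0],"grip":0.0919},{"slide":[-0.018,-0.085,0.13],"turn":[0,0,0],"grip":0.0919}]'
python3 -m inch '[{"slide":[-0.01,-0.047,0],"turn":[0,0,0],"grip":0.0919},{"slide":[-0.02,-0.094,0],"turn":[0,0,0],"grip":0.0919},{"slide":[-0.03,-0.14,0],"turn":[0,0,0],"grip":0.0919},{"slide":[-0.04,-0.19,0],"turn":[0,0,0],"grip":0.0919},{"slide":[-0.047,-0.235,-0.01],"turn":[0,0,0],"grip":0.0919}]'
python3 -m inch '[{"slide":[-0.003,-0.03,-0.03],"turn":[0,0,0],"grip":0.09},{"slide":[-0.005,-0.058,-0.06],"turn":[0,0,0],"grip":0.09},{"slide":[-0.005,-0.062,-0.08],"turn":[0,0,0],"grip":0.09},{"slide":[-0.005,-0.062,-0.08],"turn":[0,0,0],"grip":0.09},{"slide":[-0.005,-0.062,-0.08],"turn":[0,0,0],"grip":0.09}]'
python3 - <<'E'
from h import *
im=capture('wrist');cv2.imwrite('pics/w8.png',im[:,:,::-1])
im=capture('scene');cv2.imwrite('pics/s8.png',cv2.resize(im[150:330,140:400,::-1],None,fx=3,fy=3))
p=observe()['position'];print(p,'cover proj',proj('wrist',[.467,-.306,.028]))
E
```

```text
clock: 20.15
position: [0.537, 0.076, 0.0713]
ee_rot: [-0.0, 0.128, 0.992, -0.0]
ft_force: [0.2, -0.4, 0.6]
finger_gap: 0.86
clock: 20.65
position: [0.5207, -0.0085, 0.2042]
ee_rot: [0.002, 0.126, 0.992, 0.001]
ft_force: [1.5, -0.5, 0.3]
finger_gap: 0.999
clock: 21.15
position: [0.4725, -0.2463, 0.1932]
ee_rot: [0.002, 0.128, 0.992, 0.0]
ft_force: [-0.1, -0.3, -0.7]
finger_gap: 1.0
clock: 21.65
position: [0.4675, -0.3057, 0.112]
ee_rot: [-0.0, 0.128, 0.992, 0.0]
ft_force: [-1.0, -0.2, 0.0]
finger_gap: 0.981
[ 0.46851531 -0.30551101  0.11289526] cover proj [314.95061994 196.34134735]
```

View pics/w8.png

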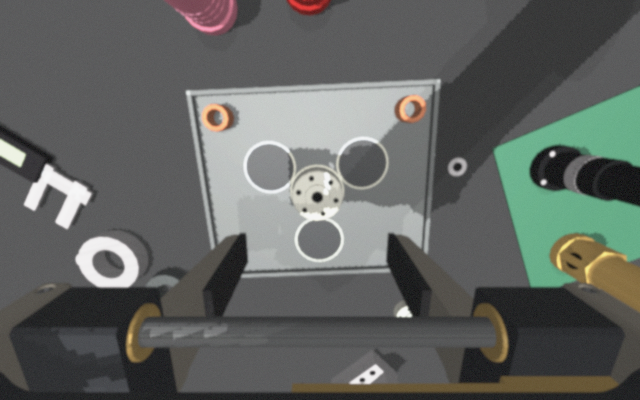

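View pics/s8.png

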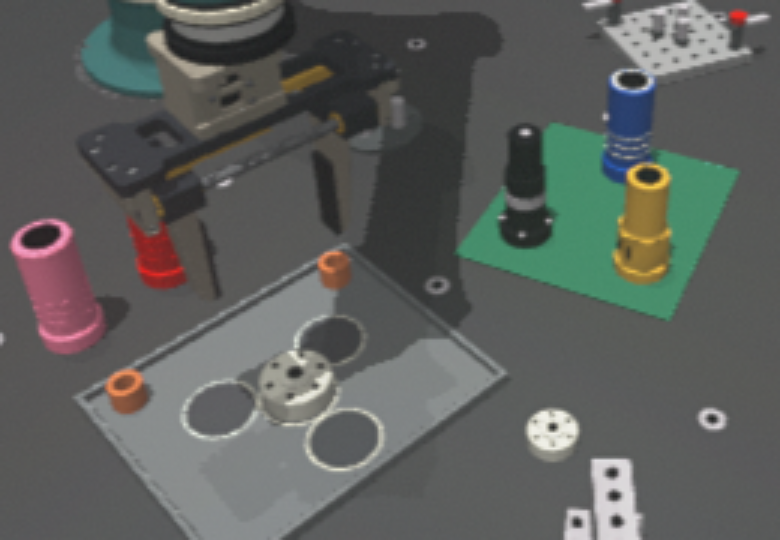

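All three stand on the mat and the cover is undisturbed. Descend to the cover, stopping a bit above the tray floor to check fingertip height.

```bash
python3 - <<'E'
from h import *
# circle centres from wrist at last pose
for n,q,g in(('L shaft',(363,163),(.4487,-.2505)),('R housing',(269.3,167),(.4289,-.3489)),('F valve',(319.5,239.5),(.5218,-.3171))):
    print(n,atz('wrist',*q,.004).round(4),'grasp',g)
E
python3 -m inch '[{"slide":[-0.0015,0.0005,-0.02],"turn":[0,0,0],"grip":0.0919},{"slide":[-0.0015,0.0005,-0.05],"turn":[0,0,0],"grip":0.0919},{"slide":[-0.0015,0.0005,-0.075],"turn":[0,0,0],"grip":0.0919},{"slide":[-0.0015,0.0005,-0.093],"turn":[0,0,0],"grip":0.0919},{"slide":[-0.0015,0.0005,-0.098],"turn":[0,0,0],"grip":0.0919}]'
python3 -m inch '[{"slide":[0,0,0],"turn":[0,0,0],"grip":0.0919},{"slide":[0,0,0],"turn":[0,0,0],"grip":0.0919}]'
python3 - <<'E'
from h import *
im=capture('scene');cv2.imwrite('pics/s9.png',cv2.resize(im[220:320,180:310,::-1],None,fx=6,fy=6))
p=observe()['position'];print(p)
for s in(1,-1):
    q=proj('scene',p+s*.046*np.array([.254,.967,0]));print('tip',q.round(1),((q-[180,220])*6).round(0))
E
```

```text
L shaft [ 0.4503 -0.2478  0.004 ] grasp (0.4487, -0.2505)
R housing [ 0.4288 -0.3476  0.004 ] grasp (0.4289, -0.3489)
F valve [ 0.5259 -0.316   0.004 ] grasp (0.5218, -0.3171)
clock: 22.25
position: [0.4662, -0.3041, 0.0132]
ee_rot: [-0.0, 0.127, 0.992, 0.0]
ft_force: [-0.4, 0.2, 0.6]
finger_gap: 1.001
clock: 22.45
position: [0.467, -0.3057, 0.015]
ee_rot: [0.001, 0.128, 0.992, -0.0]
ft_force: [0.3, 0.5, 0.4]
finger_gap: 0.999
[ 0.46702148 -0.30572191  0.0149617 ]
tip [255.9 268. ] [456. 288.]
tip [221.  288.9] [246. 413.]
```

View pics/s9.png

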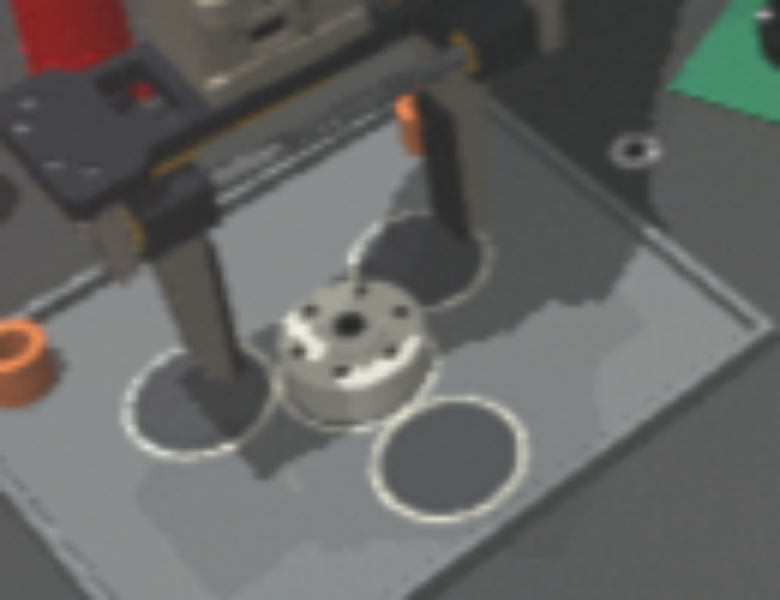

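```bash
python3 -m inch '[{"slide":[0,0.001,-0.004],"turn":[0,0,0],"grip":0.0919},{"slide":[0,0.001,-0.008],"turn":[0,0,0],"grip":0.0919},{"slide":[0,0.001,-0.008],"turn":[0,0,0],"grip":0.0919},{"slide":[0,0.001,-0.008],"turn":[0,0,0],"grip":0.0919}]'
python3 - <<'E'
from h import *
im=capture('scene');cv2.imwrite('pics/s10.png',cv2.resize(im[220:320,180:310,::-1],None,fx=6,fy=6))
im=capture('wrist');cv2.imwrite('pics/w10.png',im[:,:,::-1])
p=observe()['position'];print(p)
E
```

```text
clock: 22.9
position: [0.4658, -0.3043, 0.0054]
ee_rot: [-0.0, 0.128, 0.992, 0.0]
ft_force: [-0.5, -0.4, -0.4]
finger_gap: 0.997
[ 0.46585695 -0.30448354  0.00554883]
```

View pics/s10.png

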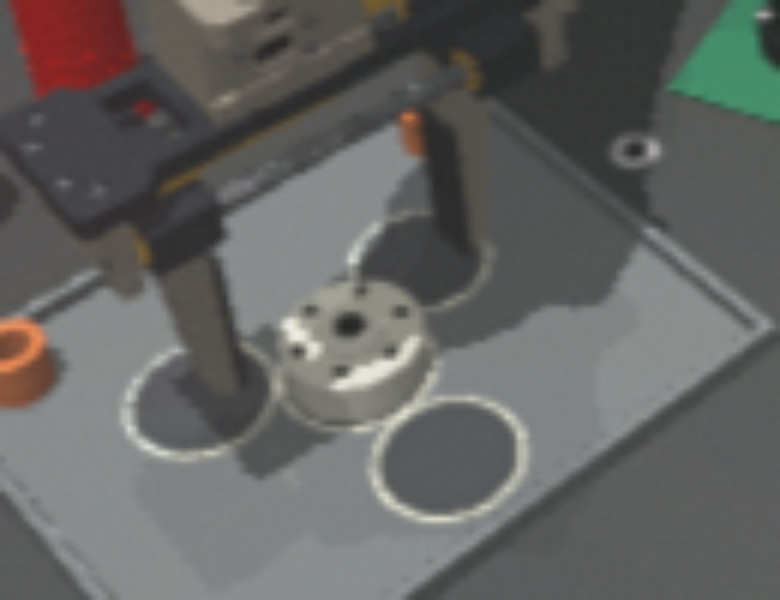

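View pics/w10.png

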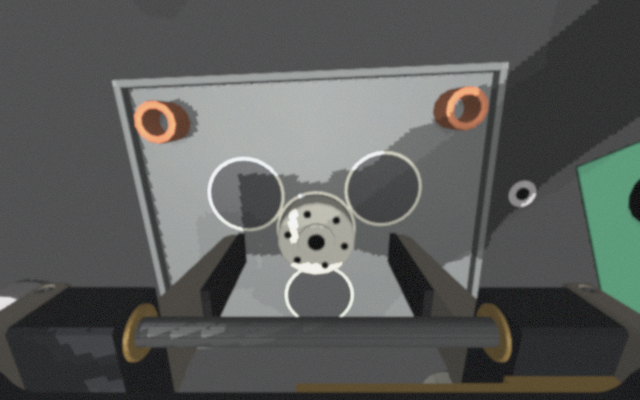

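```bash
python3 -m inch '[{"slide":[0.001,0,0],"turn":[0,0,0],"grip":0.06},{"slide":[0.001,0,0],"turn":[0,0,0],"grip":0.06},{"slide":[0.001,0,0],"turn":[0,0,0],"grip":0.06},{"slide":[0.001,0,0],"turn":[0,0,0],"grip":0.06},{"slide":[0.001,0,0],"turn":[0,0,0],"grip":0.06}]'
python3 - <<'E'
from h import *
im=capture('scene');cv2.imwrite('pics/s11.png',cv2.resize(im[220:320,180:310,::-1],None,fx=6,fy=6))
im=capture('wrist');cv2.imwrite('pics/w11.png',im[:,:,::-1])
E
```

```text
clock: 23.5
position: [0.4669, -0.3044, 0.0055]
ee_rot: [0.0, 0.128, 0.992, 0.0]
ft_force: [0.1, -0.0, -1.0]
finger_gap: 0.653
```

View pics/s11.png

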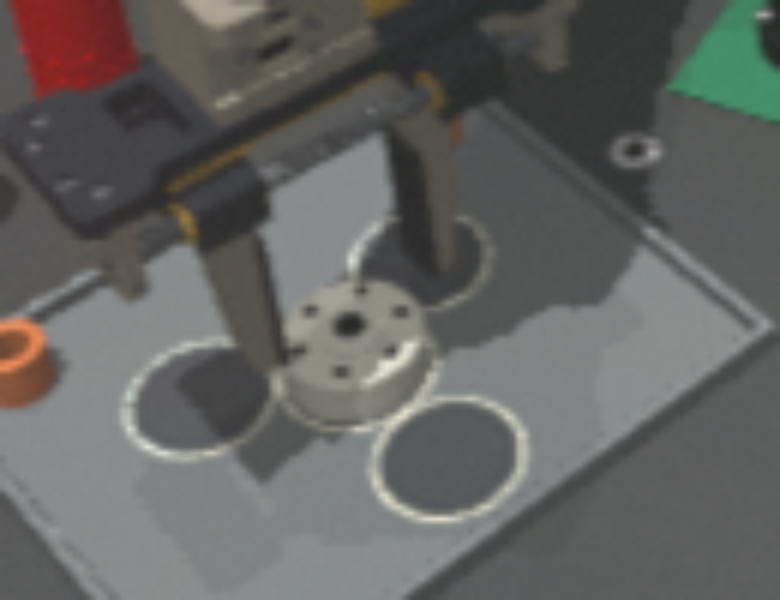

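View pics/w11.png

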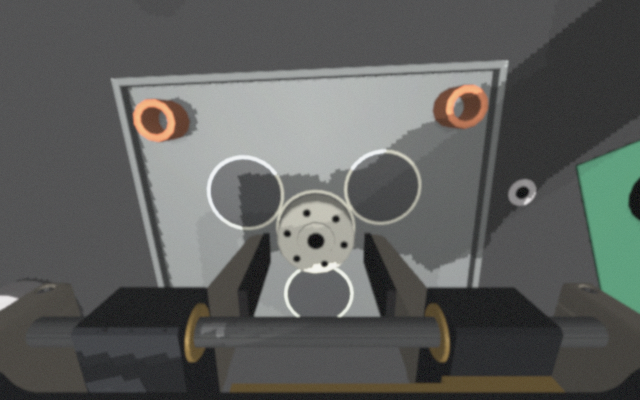

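```bash
python3 - <<'E'
from h import *
k=get_calibration('wrist');T=np.array(k['camera_from_world']);R=T[:3,:3];t=T[:3,3];p=observe()['position'];print(p,observe()['ee_rot'])
for c in(272,367):
    d=.183;cam=np.array([(c-k['K'][0,2])*d/289.2,-(235-k['K'][1,2])*d/289.2,-d]);w=R.T@(cam-t);print(w-p)
print('cam',-R.T@t-p, 'look',-R[2])
print('scene')
for name,pt in(('c',[.4665,-.305,.028]),('tipR at tcp',p-.03*np.array([.254,.967,0]))):
    print(name,((proj('scene',pt)-[180,220])*6).round())
E
```

```text
[ 0.46686979 -0.30436667  0.00554602] [1.90274213e-05 1.28112366e-01 9.91759659e-01 2.65108293e-05]
[-0.01623425 -0.02407639  0.03501824]
[-0.00100518  0.0340767   0.03502818]
cam [-0.07932264  0.0216135   0.20430141] look [ 0.27790985 -0.07261508 -0.95785863]
scene
c [350. 324.]
tipR at tcp [290. 404.]
```

```bash
python3 -m inch '[{"slide":[0,0,0],"turn":[0,0,0],"grip":0.045},{"slide":[0,0,0],"turn":[0,0,0],"grip":0.045},{"slide":[0,0,0],"turn":[0,0,0],"grip":0.045},{"slide":[0,0,0],"turn":[0,0,0],"grip":0.045}]'
python3 - <<'E'
from h import *
im=capture('scene');cv2.imwrite('pics/s12.png',cv2.resize(im[220:320,180:310,::-1],None,fx=6,fy=6))
im=capture('wrist');cv2.imwrite('pics/w12.png',im[:,:,::-1])
print(observe()['finger_gap']*.0919)
E
```

```text
clock: 24.0
position: [0.4669, -0.3043, 0.0055]
ee_rot: [0.0, 0.128, 0.992, 0.0]
ft_force: [-0.8, 0.5, 0.2]
finger_gap: 0.491
0.045128496669397736
```

View pics/s12.png

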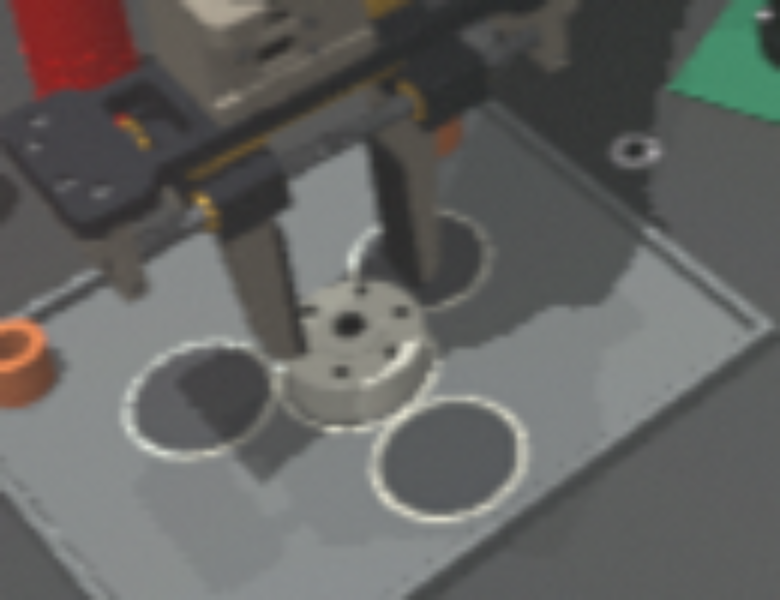

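View pics/w12.png

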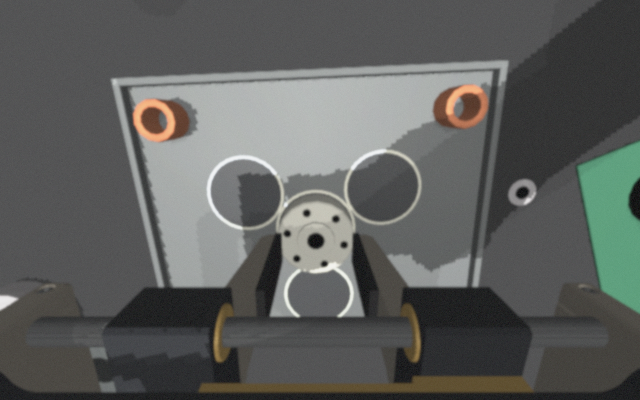

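The fingers closed to 45 mm over a 54 mm disc without contact. So the real fingertips are at least 20 mm above the reported TCP height, which agrees with the images. I'll reopen and descend in guarded steps.

```bash
python3 -m inch '[{"slide":[0,0,0],"turn":[0,0,0],"grip":0.08},{"slide":[0,0,0],"turn":[0,0,0],"grip":0.08},{"slide":[0,0,0],"turn":[0,0,0],"grip":0.08},{"slide":[0,0,0],"turn":[0,0,0],"grip":0.08},{"slide":[0,0,-0.003],"turn":[0,0,0],"grip":0.08}]'
python3 -m inch '[{"slide":[0,0,-0.003],"turn":[0,0,0],"grip":0.08},{"slide":[0,0,-0.006],"turn":[0,0,0],"grip":0.08},{"slide":[0,0,-0.006],"turn":[0,0,0],"grip":0.08}]'
python3 -m inch '[{"slide":[0,0,-0.003],"turn":[0,0,0],"grip":0.08},{"slide":[0,0,-0.006],"turn":[0,0,0],"grip":0.08},{"slide":[0,0,-0.006],"turn":[0,0,0],"grip":0.08}]'
python3 - <<'E'
from h import *
im=capture('scene');cv2.imwrite('pics/s13.png',cv2.resize(im[220:320,180:310,::-1],None,fx=6,fy=6))
E
```

```text
clock: 24.6
position: [0.4672, -0.3045, 0.0027]
ee_rot: [0.0, 0.128, 0.992, -0.0]
ft_force: [0.7, 0.2, 0.8]
finger_gap: 0.869
clock: 24.9
position: [0.4665, -0.3041, -0.004]
ee_rot: [-0.0, 0.128, 0.992, 0.0]
ft_force: [0.3, -0.1, -0.1]
finger_gap: 0.869
clock: 25.2
position: [0.4666, -0.3041, -0.0099]
ee_rot: [-0.0, 0.128, 0.992, 0.0]
ft_force: [0.1, 0.5, -0.3]
finger_gap: 0.872
```

View pics/s13.png

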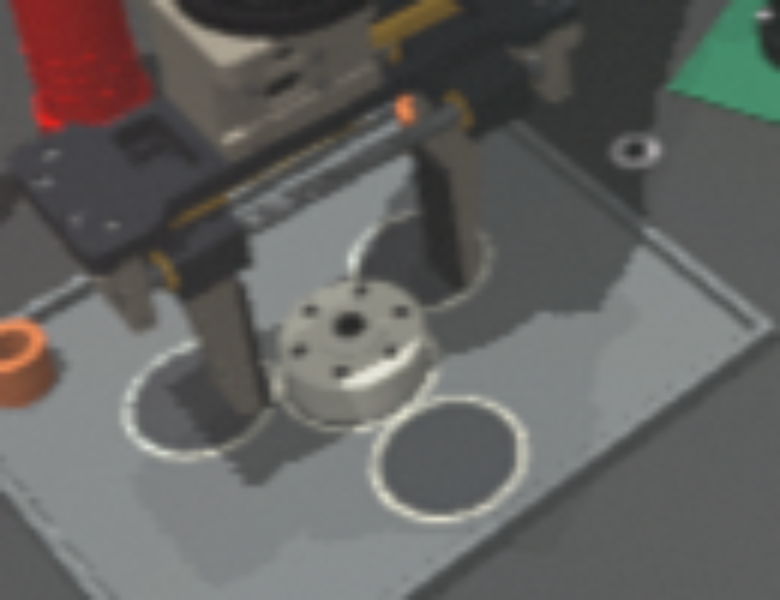

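```bash
python3 - <<'E'
from h import *
p=observe()['position'];a=np.array([.254,.967,0]);b=np.array([.967,-.254,0])
for z in(.004,.01,.02,.03):
  for s,nm in((-1,'R'),(1,'L')):
    c=p+s*.040*a+.01*b; c[2]=z
    print(z,nm,((proj('scene',c)-[180,220])*6).round())
E
```

```text
0.004 R [281. 437.]
0.004 L [462. 327.]
0.01 R [279. 427.]
0.01 L [460. 316.]
0.02 R [275. 409.]
0.02 L [458. 299.]
0.03 R [271. 391.]
0.03 L [455. 281.]
```

```bash
python3 -m inch '[{"slide":[0,0,-0.003],"turn":[0,0,0],"grip":0.08},{"slide":[0,0,-0.006],"turn":[0,0,0],"grip":0.08},{"slide":[0,0,-0.006],"turn":[0,0,0],"grip":0.08}]'
python3 -m inch '[{"slide":[0,0,-0.002],"turn":[0,0,0],"grip":0.08},{"slide":[0,0,-0.004],"turn":[0,0,0],"grip":0.08},{"slide":[0,0,-0.004],"turn":[0,0,0],"grip":0.08}]'
python3 - <<'E'
from h import *
im=capture('scene');cv2.imwrite('pics/s14.png',cv2.resize(im[220:320,180:310,::-1],None,fx=6,fy=6))
im=capture('wrist');cv2.imwrite('pics/w14.png',im[:,:,::-1])
E
```

```text
clock: 25.55
position: [0.4666, -0.3041, -0.0159]
ee_rot: [-0.0, 0.128, 0.992, 0.0]
ft_force: [-0.2, -0.7, 0.4]
finger_gap: 0.868
clock: 25.85
position: [0.4667, -0.3043, -0.0197]
ee_rot: [-0.0, 0.128, 0.992, 0.0]
ft_force: [0.7, 0.1, -0.9]
finger_gap: 0.869
```

View pics/s14.png

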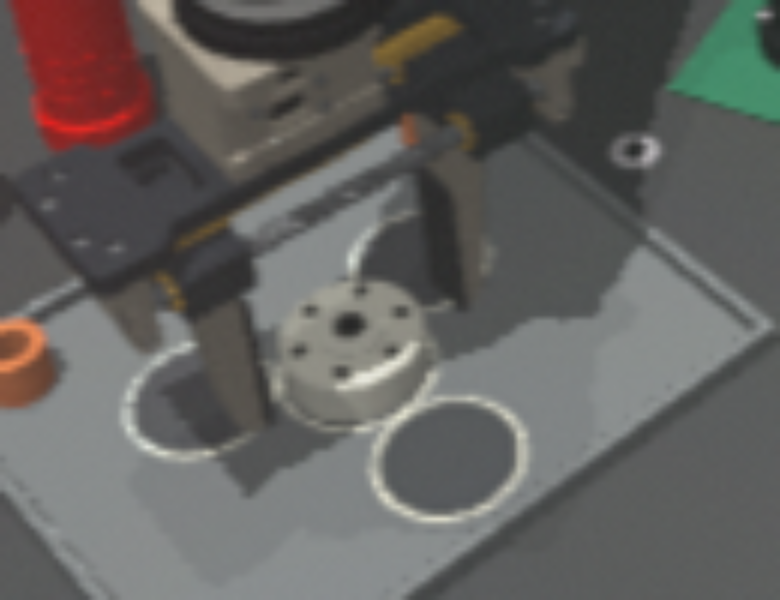

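View pics/w14.png

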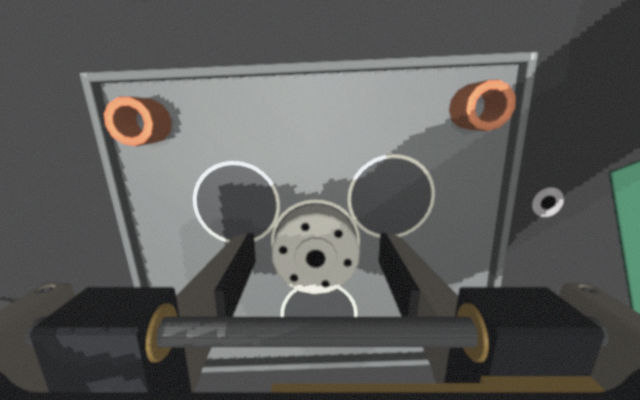

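```bash
python3 - <<'E'
from h import *
p=observe()['position'];print(p,atz('wrist',316,258.5,.028))
E
python3 -m inch '[{"slide":[0,0,-0.003],"turn":[0,0,0],"grip":0.07},{"slide":[0,0,-0.003],"turn":[0,0,0],"grip":0.06},{"slide":[0,0,-0.003],"turn":[0,0,0],"grip":0.045},{"slide":[0,0,-0.003],"turn":[0,0,0],"grip":0.04},{"slide":[0,0,-0.003],"turn":[0,0,0],"grip":0.04}]'
python3 -m inch '[{"slide":[0,0,0],"turn":[0,0,0],"grip":0.04},{"slide":[0,0,0],"turn":[0,0,0],"grip":0.04}]'
python3 - <<'E'
from h import *
im=capture('wrist');cv2.imwrite('pics/w15.png',im[:,:,::-1])
p=observe()['position'];print(p)
E
```

```text
[ 0.46684428 -0.30440076 -0.0195113 ] [ 0.46727364 -0.30401721  0.028     ]
clock: 26.45
position: [0.4669, -0.3045, -0.0225]
ee_rot: [0.0, 0.128, 0.992, -0.0]
ft_force: [-0.1, -0.6, -1.2]
finger_gap: 0.577
clock: 26.65
position: [0.4669, -0.3045, -0.0225]
ee_rot: [0.0, 0.128, 0.992, -0.0]
ft_force: [-0.5, -0.8, -2.1]
finger_gap: 0.572
[ 0.46683674 -0.30449035 -0.02248167]
```

View pics/w15.png

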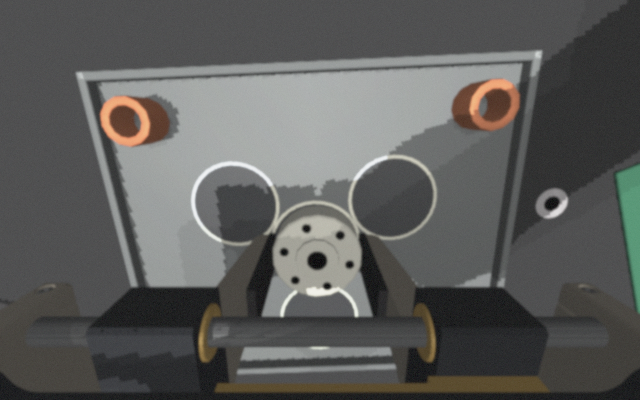

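Cover is gripped (52.6 mm gap) and centred. Lift high and carry to the fixture, stopping short to look.

```bash
python3 -m inch '[{"slide":[0,0,0.01],"turn":[0,0,0],"grip":0.04},{"slide":[0,0,0.035],"turn":[0,0,0],"grip":0.04},{"slide":[0,0,0.07],"turn":[0,0,0],"grip":0.04},{"slide":[0,0.01,0.105],"turn":[0,0,0],"grip":0.04},{"slide":[0,0.03,0.135],"turn":[0,0,0],"grip":0.04}]'
python3 -m inch '[{"slide":[0,0.035,0.015],"turn":[0,0,0],"grip":0.04},{"slide":[0,0.075,0.015],"turn":[0,0,0],"grip":0.04},{"slide":[0,0.115,0.015],"turn":[0,0,0],"grip":0.04},{"slide":[0,0.155,0.015],"turn":[0,0,0],"grip":0.04},{"slide":[0,0.195,0.015],"turn":[0,0,0],"grip":0.04}]'
python3 -m inch '[{"slide":[0,0.04,0],"turn":[0,0,0],"grip":0.04},{"slide":[0,0.08,0],"turn":[0,0,0],"grip":0.04},{"slide":[0,0.12,0],"turn":[0,0,0],"grip":0.04},{"slide":[0,0.16,0],"turn":[0,0,0],"grip":0.04},{"slide":[0,0.2,0],"turn":[0,0,0],"grip":0.04}]'
python3 -m inch '[{"slide":[0,0.04,0],"turn":[0,0,0],"grip":0.04},{"slide":[0,0.08,0],"turn":[0,0,0],"grip":0.04},{"slide":[0,0.12,0],"turn":[0,0,0],"grip":0.04},{"slide":[0,0.15,0],"turn":[0,0,0],"grip":0.04},{"slide":[0,0.16,0],"turn":[0,0,0],"grip":0.04}]'
python3 -m inch '[{"slide":[0,0,0],"turn":[0,0,0],"grip":0.04},{"slide":[0,0,0],"turn":[0,0,0],"grip":0.04}]'
python3 - <<'E'
from h import *
im=capture('wrist');cv2.imwrite('pics/w16.png',im[:,:,::-1])
marks('wrist',['fixture_rest'])
p=observe()['position'];print(p,proj('wrist',[.4665,.3045,.046]))
im=capture('scene');cv2.imwrite('pics/s16.png',im[:,:,::-1])
E
```

```text
clock: 27.2
position: [0.4664, -0.2757, 0.1147]
ee_rot: [0.0, 0.13, 0.992, -0.001]
ft_force: [0.4, 0.3, -2.0]
finger_gap: 0.576
clock: 27.7
position: [0.4663, -0.0776, 0.128]
ee_rot: [0.0, 0.128, 0.992, 0.0]
ft_force: [0.0, 0.0, -2.6]
finger_gap: 0.576
clock: 28.2
position: [0.4662, 0.1222, 0.1281]
ee_rot: [-0.0, 0.128, 0.992, 0.0]
ft_force: [0.7, -0.3, -3.3]
finger_gap: 0.574
clock: 28.7
position: [0.4657, 0.2844, 0.1277]
ee_rot: [-0.0, 0.126, 0.992, 0.0]
ft_force: [-0.5, -0.7, -2.7]
finger_gap: 0.577
clock: 28.9
position: [0.4668, 0.2788, 0.1276]
ee_rot: [-0.0, 0.129, 0.992, -0.001]
ft_force: [0.2, -0.7, -2.4]
finger_gap: 0.571
wrist fixture_rest 0.69 (344.0, 190.2) [0.4658 0.3086 0.046 ]
[0.46711708 0.27859904 0.12772126] [340.22252579 191.83524603]
```

View pics/w16.png

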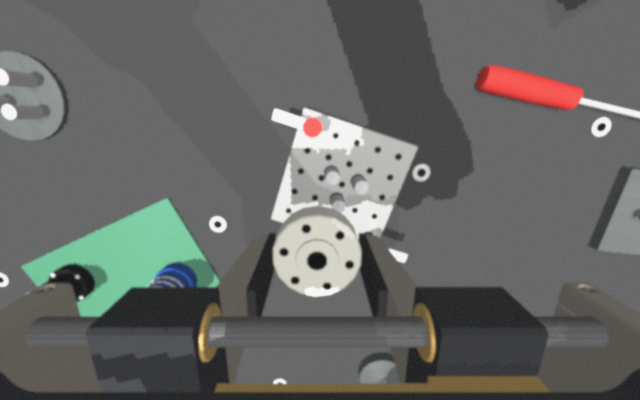

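View pics/s16.png

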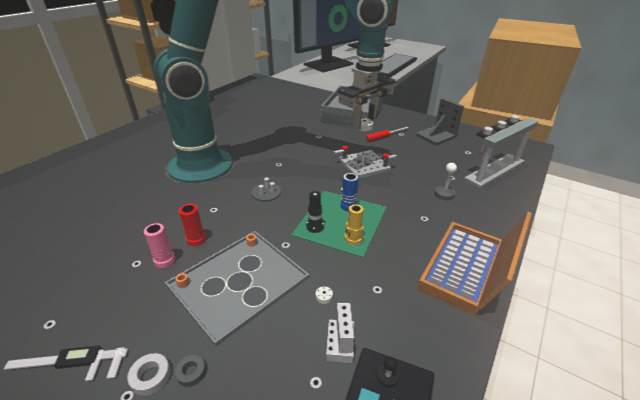

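```bash
python3 - <<'E'
from h import *
im=cv2.imread('pics/w16.png')
cv2.imwrite('pics/w16c.png',cv2.resize(im[95:275,260:430],None,fx=4.4,fy=3.3,interpolation=cv2.INTER_CUBIC))
E
```

```text
(no output)
```

View pics/w16c.png

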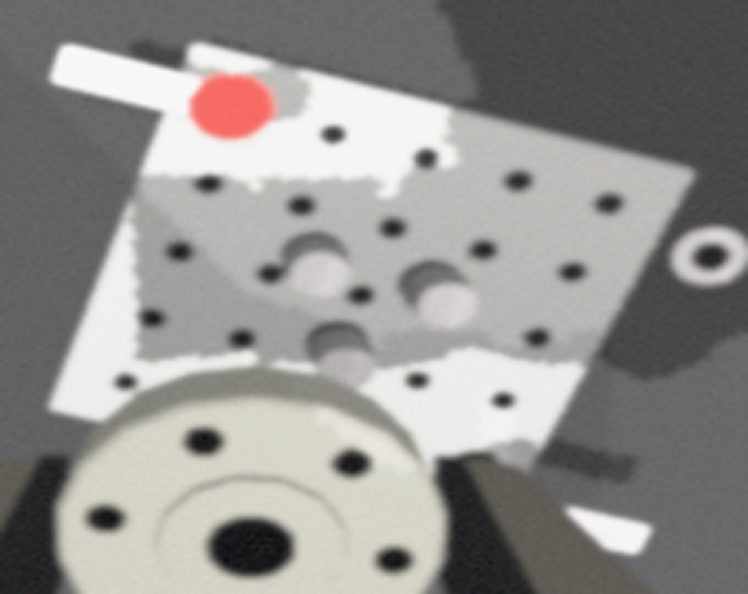

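```bash
python3 - <<'E'
from h import *
P=np.array([atz('wrist',260+x/4.4,95+y/3.3,.046) for x,y in((319,274),(447,306),(345,365))])
print(P.round(4),P.mean(0),[np.linalg.norm(q-P.mean(0)).round(4) for q in P])
print(atz('wrist',260+232/4.4,95+105/3.3,.058))
print('cover', [atz('wrist',260+251/4.4,95+546/3.3,observe()['position'][2]+.0505)],observe()['position'])
E
```

```text
[[0.4506 0.3006 0.046 ]
 [0.4679 0.3268 0.046 ]
 [0.4804 0.2995 0.046 ]] [0.46631537 0.30894899 0.046     ] [np.float64(0.0178), np.float64(0.0179), np.float64(0.017)]
[0.39683853 0.29456815 0.058     ]
cover [array([0.46746431, 0.27984465, 0.17823263])] [0.46718209 0.27879237 0.12773263]
```

```bash
python3 -m inch '[{"slide":[-0.001,0.015,-0.01],"turn":[0,0,0],"grip":0.04},{"slide":[-0.001,0.026,-0.03],"turn":[0,0,0],"grip":0.04},{"slide":[-0.001,0.028,-0.06],"turn":[0,0,0],"grip":0.04},{"slide":[-0.001,0.028,-0.08],"turn":[0,0,0],"grip":0.04},{"slide":[-0.001,0.028,-0.085],"turn":[0,0,0],"grip":0.04}]'
python3 -m inch '[{"slide":[0,0,0],"turn":[0,0,0],"grip":0.04},{"slide":[0,0,0],"turn":[0,0,0],"grip":0.04}]'
python3 - <<'E'
from h import *
im=capture('wrist');cv2.imwrite('pics/w17.png',im[:,:,::-1])
im=capture('scene');cv2.imwrite('pics/s17.png',cv2.resize(im[100:200,300:430,::-1],None,fx=6,fy=6,interpolation=cv2.INTER_CUBIC))
p=observe()['position'];print(p)
E
```

```text
clock: 29.55
position: [0.464, 0.3081, 0.0397]
ee_rot: [-0.002, 0.128, 0.992, -0.002]
ft_force: [-0.4, -0.2, -3.3]
finger_gap: 0.571
clock: 29.75
position: [0.4666, 0.309, 0.0432]
ee_rot: [0.001, 0.128, 0.992, 0.0]
ft_force: [0.0, -0.6, -3.4]
finger_gap: 0.573
[0.46672554 0.30918903 0.04362925]
```

View pics/w17.png

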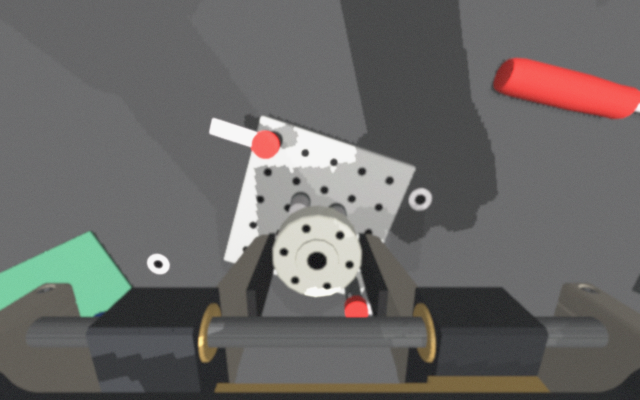

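View pics/s17.png

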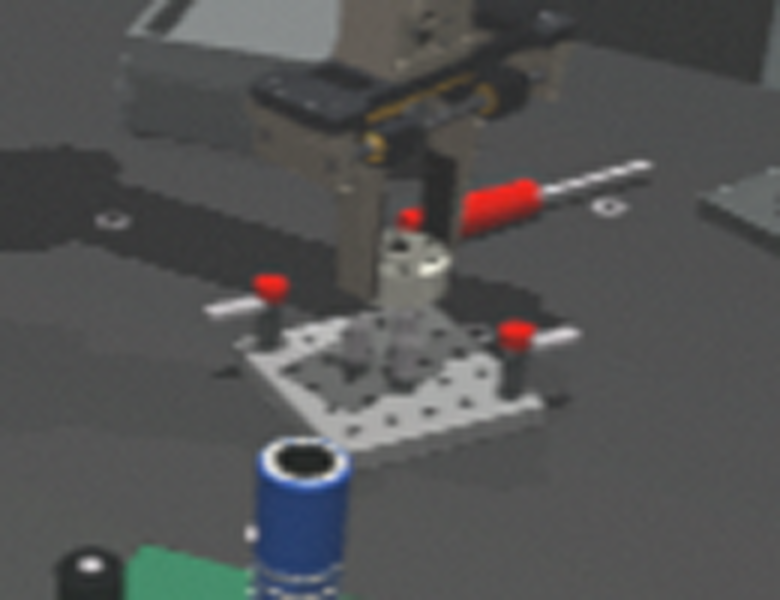

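```bash
python3 - <<'E'
from h import *
im=cv2.imread('pics/w17.png')
cv2.imwrite('pics/w17c.png',cv2.resize(im[110:330,200:430],None,fx=3.4,fy=2.7,interpolation=cv2.INTER_CUBIC))
a=atz('wrist',265.5,145,.058);b=atz('wrist',356,309,.058);print(a,b,(a+b)/2,np.linalg.norm(a-b))
# plate corners z=.016 visible: (262,117),(415,167),(225,262)
for q in((262,117),(415,167),(225,262)): print(atz('wrist',*q,.016))
p=observe()['position'];print(p,'cover',atz('wrist',317,260.5,p[2]+.0505))
E
```

```text
[0.39686215 0.29415337 0.058     ] [0.53369981 0.32389997 0.058     ] [0.46528098 0.30902667 0.058     ] 0.1400335785006403
[0.37808224 0.28993464 0.016     ]
[0.44642194 0.39766682 0.016     ]
[0.48811339 0.21997347 0.016     ]
[0.46672554 0.30918903 0.04362925] cover [0.46697777 0.31012493 0.09412925]
```

View pics/w17c.png

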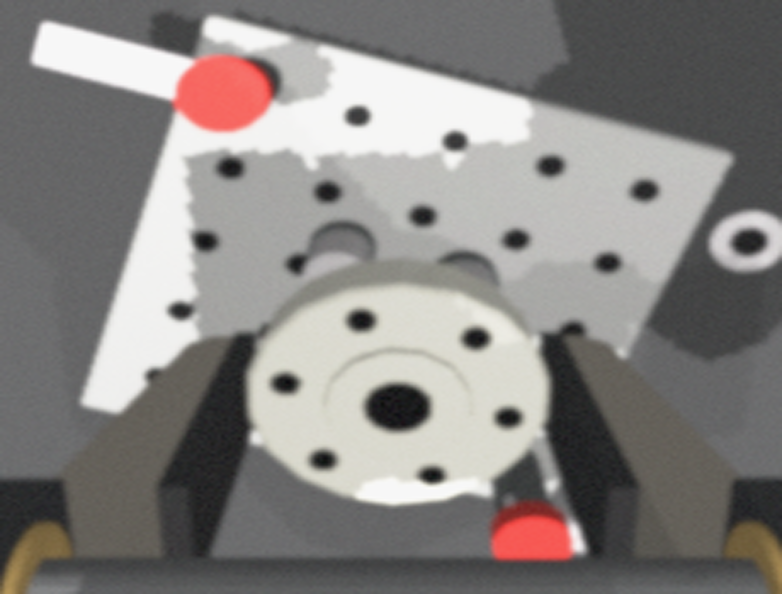

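```bash
python3 -m inch '[{"slide":[-0.0005,-0.001,-0.007],"turn":[0,0,0],"grip":0.04},{"slide":[-0.0005,-0.001,-0.014],"turn":[0,0,0],"grip":0.04},{"slide":[-0.0005,-0.001,-0.019],"turn":[0,0,0],"grip":0.04},{"slide":[-0.0005,-0.001,-0.022],"turn":[0,0,0],"grip":0.04},{"slide":[-0.0005,-0.001,-0.022],"turn":[0,0,0],"grip":0.04}]'
python3 -m inch '[{"slide":[0,0,-0.0005],"turn":[0,0,0],"grip":0.04},{"slide":[0,0,-0.001],"turn":[0,0,0],"grip":0.04}]'
```

```text
clock: 30.35
position: [0.4652, 0.3074, 0.02]
ee_rot: [-0.0, 0.128, 0.992, -0.0]
ft_force: [-0.1, 0.1, -3.2]
finger_gap: 0.574
clock: 30.55
position: [0.4655, 0.3076, 0.0196]
ee_rot: [0.0, 0.128, 0.992, 0.0]
ft_force: [-0.3, 0.2, -3.2]
finger_gap: 0.572
```

```bash
python3 -m inch '[{"slide":[0,0,-0.0005],"turn":[0,0,0],"grip":0.04},{"slide":[0,0,-0.001],"turn":[0,0,0],"grip":0.04},{"slide":[0,0,-0.001],"turn":[0,0,0],"grip":0.04}]'
```

```text
clock: 30.85
position: [0.4656, 0.3077, 0.0195]
ee_rot: [-0.0, 0.128, 0.992, 0.0]
ft_force: [-2.1, -1.3, 6.3]
finger_gap: 0.569
```

Contact with the posts (+6 N). Release.

```bash
python3 -m inch '[{"slide":[0,0,0],"turn":[0,0,0],"grip":0.055},{"slide":[0,0,0],"turn":[0,0,0],"grip":0.065},{"slide":[0,0,0],"turn":[0,0,0],"grip":0.08},{"slide":[0,0,0],"turn":[0,0,0],"grip":0.085},{"slide":[0,0,0],"turn":[0,0,0],"grip":0.085}]'
python3 -m inch '[{"slide":[0,0,0.01],"turn":[0,0,0],"grip":0.0919},{"slide":[0,0,0.04],"turn":[0,0,0],"grip":0.0919},{"slide":[0,0,0.08],"turn":[0,0,0],"grip":0.0919},{"slide":[0,0,0.11],"turn":[0,0,0],"grip":0.0919},{"slide":[0,0,0.12],"turn":[0,0,0],"grip":0.0919}]'
python3 - <<'E'
from h import *
im=capture('wrist');cv2.imwrite('pics/w18.png',im[:,:,::-1])
im=capture('scene');cv2.imwrite('pics/s18.png',cv2.resize(im[100:200,300:430,::-1],None,fx=6,fy=6,interpolation=cv2.INTER_CUBIC))
p=observe()['position'];print(p);marks('wrist',['cover_center'],{'cover_center':.058})
E
```

```text
clock: 31.35
position: [0.4654, 0.3076, 0.0185]
ee_rot: [0.0, 0.128, 0.992, -0.0]
ft_force: [-1.0, 0.1, 0.3]
finger_gap: 0.913
clock: 31.85
position: [0.4672, 0.3086, 0.1423]
ee_rot: [0.002, 0.128, 0.992, 0.002]
ft_force: [0.6, -0.1, 0.2]
finger_gap: 1.001
[0.46611087 0.30837812 0.14015211]
wrist cover_center 0.79 (314.6, 193.1) [0.4589 0.3083 0.058 ]
```

View pics/w18.png

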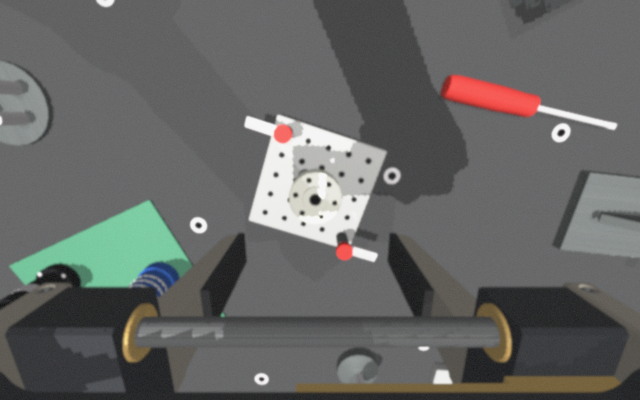

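View pics/s18.png

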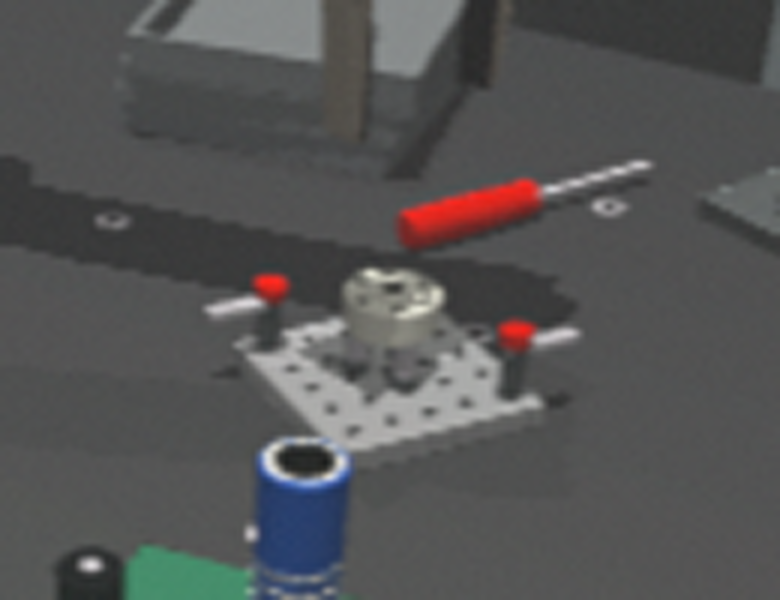

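Both views show the cover flat on the posts. Relative centring check:

```bash
python3 - <<'E'
from h import *
im=cv2.imread('pics/w18.png');hsv=cv2.cvtColor(im,cv2.COLOR_BGR2HSV)
m=cv2.inRange(hsv,(0,110,120),(8,255,255))|cv2.inRange(hsv,(172,110,120),(180,255,255))
n,l,s,c=cv2.connectedComponentsWithStats(m)
caps=[c[i] for i in range(1,n) if 40<s[i][4]<900 and 240<c[i][0]<400];print(caps)
P=[atz('wrist',*q,.058) for q in caps];print(np.round(P,4),np.mean(P,0))
g=im[180:215,295:335].min(2);d=cv2.connectedComponentsWithStats((g<50).astype('uint8'))
i=1+np.argmax(d[2][1:,4]);q=d[3][i]+[295,180];print('hole',q,d[2][i],'cover',atz('wrist',*q,.07))
E
```

```text
[array([282.70731707, 133.28861789]), array([343.72222222, 251.10683761])]
[[0.3937 0.2938 0.058 ]
 [0.5298 0.3222 0.058 ]] [0.46173973 0.3080309  0.058     ]
hole [314.6 199.4] [16 16  8  8 50] cover [0.46200969 0.30754287 0.07      ]
```

Cover is centred to under 1 mm. Now return the shaft, gripping 10 mm deeper this time.

```bash
python3 -m inch '[{"slide":[0.002,-0.03,0.01],"turn":[0,0,0],"grip":0.09},{"slide":[0.006,-0.075,0.02],"turn":[0,0,0],"grip":0.09},{"slide":[0.011,-0.123,0.02],"turn":[0,0,0],"grip":0.09},{"slide":[0.016,-0.17,0.02],"turn":[0,0,0],"grip":0.09},{"slide":[0.021,-0.218,0.02],"turn":[0,0,0],"grip":0.09}]'
python3 -m inch '[{"slide":[0.005,-0.048,0],"turn":[0,0,0],"grip":0.09},{"slide":[0.01,-0.095,0],"turn":[0,0,0],"grip":0.09},{"slide":[0.015,-0.13,-0.01],"turn":[0,0,0],"grip":0.09},{"slide":[0.017,-0.143,-0.03],"turn":[0,0,0],"grip":0.09},{"slide":[0.017,-0.143,-0.04],"turn":[0,0,0],"grip":0.09}]'
python3 -m inch '[{"slide":[0,0,0],"turn":[0,0,0],"grip":0.09},{"slide":[0,0,0],"turn":[0,0,0],"grip":0.09},{"slide":[0,0,0],"turn":[0,0,0],"grip":0.09}]'
python3 - <<'E'
from h import *
im=capture('wrist');cv2.imwrite('pics/w19.png',im[:,:,::-1])
p=observe()['position'];print(p,proj('wrist',[.5044,-.0524,.113]))
E
```

```text
clock: 32.5
position: [0.4851, 0.0878, 0.157]
ee_rot: [-0.001, 0.128, 0.992, -0.001]
ft_force: [0.4, -0.0, 0.1]
finger_gap: 0.98
clock: 33.0
position: [0.5015, -0.0558, 0.1161]
ee_rot: [-0.002, 0.13, 0.991, -0.001]
ft_force: [0.2, 0.3, -0.5]
finger_gap: 0.977
clock: 33.3
position: [0.5037, -0.0521, 0.1188]
ee_rot: [0.0, 0.127, 0.992, 0.0]
ft_force: [-0.2, -0.5, 0.1]
finger_gap: 0.979
[ 0.50382811 -0.05216094  0.118983  ] [315.42536786 226.25326911]
```

View pics/w19.png

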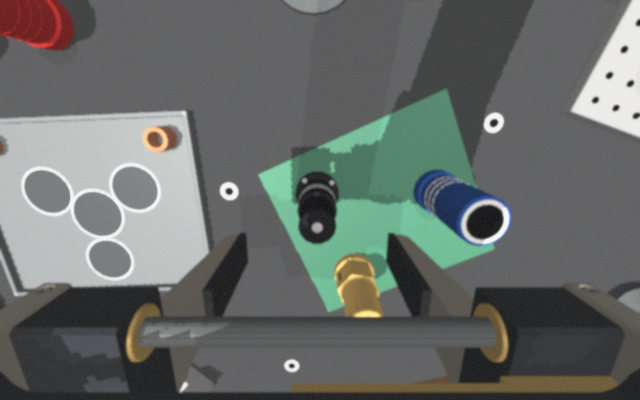

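```bash
python3 -m inch '[{"slide":[0,0,-0.02],"turn":[0,0,0],"grip":0.09},{"slide":[0,0,-0.045],"turn":[0,0,0],"grip":0.08},{"slide":[0,0,-0.058],"turn":[0,0,0],"grip":0.06},{"slide":[0,0,-0.058],"turn":[0,0,0],"grip":0.05},{"slide":[0,0,-0.058],"turn":[0,0,0],"grip":0.04}]'
python3 -m inch '[{"slide":[0,0,0],"turn":[0,0,0],"grip":0.015},{"slide":[0,0,0],"turn":[0,0,0],"grip":0.015},{"slide":[0,0,0],"turn":[0,0,0],"grip":0.015},{"slide":[0,0,0],"turn":[0,0,0],"grip":0.015},{"slide":[0,0,0],"turn":[0,0,0],"grip":0.015}]'
```

```text
clock: 33.85
position: [0.5039, -0.0534, 0.0611]
ee_rot: [0.0, 0.128, 0.992, -0.0]
ft_force: [0.6, 0.6, -0.2]
finger_gap: 0.652
clock: 34.35
position: [0.5039, -0.0528, 0.061]
ee_rot: [0.0, 0.128, 0.992, 0.0]
ft_force: [0.6, 1.8, 2.7]
finger_gap: 0.316
```

```bash
python3 -m inch '[{"slide":[0,0,0.01],"turn":[0,0,0],"grip":0.015},{"slide":[0,0,0.03],"turn":[0,0,0],"grip":0.015},{"slide":[-0.003,-0.01,0.05],"turn":[0,0,0],"grip":0.015},{"slide":[-0.01,-0.035,0.06],"turn":[0,0,0],"grip":0.015},{"slide":[-0.02,-0.07,0.06],"turn":[0,0,0],"grip":0.015}]'
python3 -m inch '[{"slide":[-0.01,-0.035,0],"turn":[0,0,0],"grip":0.015},{"slide":[-0.02,-0.07,0],"turn":[0,0,0],"grip":0.015},{"slide":[-0.03,-0.105,0],"turn":[0,0,0],"grip":0.015},{"slide":[-0.0355,-0.125,-0.01],"turn":[0,0,0],"grip":0.015},{"slide":[-0.036,-0.128,-0.03],"turn":[0,0,0],"grip":0.015}]'
python3 -m inch '[{"slide":[0,0,-0.01],"turn":[0,0,0],"grip":0.015},{"slide":[0,0,-0.02],"turn":[0,0,0],"grip":0.015},{"slide":[0,0,-0.024],"turn":[0,0,0],"grip":0.015},{"slide":[0,0,-0.024],"turn":[0,0,0],"grip":0.015},{"slide":[0,0,-0.024],"turn":[0,0,0],"grip":0.015}]'
```

```text
clock: 34.85
position: [0.484, -0.1226, 0.1217]
ee_rot: [0.001, 0.126, 0.992, 0.0]
ft_force: [1.5, -0.3, -6.3]
finger_gap: 0.314
clock: 35.35
position: [0.4463, -0.2555, 0.0915]
ee_rot: [0.001, 0.131, 0.991, -0.001]
ft_force: [0.6, -0.5, -6.2]
finger_gap: 0.317
clock: 35.85
position: [0.4478, -0.2512, 0.0669]
ee_rot: [0.0, 0.128, 0.992, -0.0]
ft_force: [-0.2, -0.3, -5.2]
finger_gap: 0.314
```

```bash
python3 -m inch '[{"slide":[0.0003,0.0005,-0.003],"turn":[0,0,0],"grip":0.015},{"slide":[0.0003,0.0005,-0.005],"turn":[0,0,0],"grip":0.015},{"slide":[0.0003,0.0005,-0.005],"turn":[0,0,0],"grip":0.015}]'
python3 - <<'E'
from h import *
im=capture('wrist');cv2.imwrite('pics/w20.png',cv2.resize(im[130:290,200:440,::-1],None,fx=3.3,fy=3.3))
print(observe()['position'],observe()['ft_force'])
E
```

```text
clock: 36.15
position: [0.4484, -0.2508, 0.062]
ee_rot: [0.001, 0.128, 0.992, 0.0]
ft_force: [-0.0, 1.3, -1.1]
finger_gap: 0.313
[ 0.44825479 -0.25074197  0.0619809 ] [0.15563957 1.37397551 0.23278025]
```

View pics/w20.png

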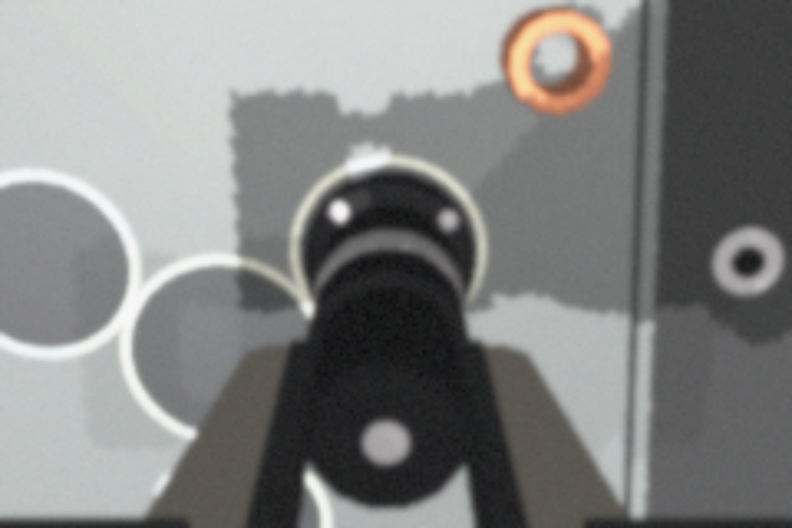

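Shaft is centred in its ring and its weight rests on the floor. Release, then back to the valve at (.612, -.033).

```bash
python3 -m inch '[{"slide":[0,0,0],"turn":[0,0,0],"grip":0.04},{"slide":[0,0,0],"turn":[0,0,0],"grip":0.06},{"slide":[0,0,0],"turn":[0,0,0],"grip":0.075},{"slide":[0,0,0.0],"turn":[0,0,0],"grip":0.085},{"slide":[0,0,0.005],"turn":[0,0,0],"grip":0.09}]'
python3 -m inch '[{"slide":[0,0,0.02],"turn":[0,0,0],"grip":0.09},{"slide":[0,0,0.06],"turn":[0,0,0],"grip":0.09},{"slide":[0,0,0.085],"turn":[0,0,0],"grip":0.09},{"slide":[0.025,0.03,0.09],"turn":[0,0,0],"grip":0.09},{"slide":[0.05,0.065,0.09],"turn":[0,0,0],"grip":0.09}]'
python3 -m inch '[{"slide":[0.027,0.038,0],"turn":[0,0,0],"grip":0.09},{"slide":[0.055,0.076,0],"turn":[0,0,0],"grip":0.09},{"slide":[0.085,0.114,0],"turn":[0,0,0],"grip":0.09},{"slide":[0.106,0.143,-0.01],"turn":[0,0,0],"grip":0.09},{"slide":[0.114,0.153,-0.04],"turn":[0,0,0],"grip":0.09}]'
python3 -m inch '[{"slide":[0,0,0],"turn":[0,0,0],"grip":0.09},{"slide":[0,0,0],"turn":[0,0,0],"grip":0.09},{"slide":[0,0,0],"turn":[0,0,0],"grip":0.09}]'
python3 - <<'E'
from h import *
im=capture('wrist');cv2.imwrite('pics/w21.png',im[:,:,::-1])
p=observe()['position'];print(p,proj('wrist',[.6124,-.0333,.103]))
E
```

```text
clock: 36.7
position: [0.4473, -0.2508, 0.0663]
ee_rot: [-0.0, 0.128, 0.992, 0.0]
ft_force: [-0.6, 0.5, -0.8]
finger_gap: 0.729
clock: 37.2
position: [0.499, -0.1869, 0.1588]
ee_rot: [0.002, 0.13, 0.991, 0.0]
ft_force: [0.6, -0.6, 0.2]
finger_gap: 0.982
clock: 37.7
position: [0.6162, -0.0281, 0.1183]
ee_rot: [0.003, 0.125, 0.992, 0.001]
ft_force: [0.4, -0.1, -0.7]
finger_gap: 0.978
clock: 38.0
position: [0.6117, -0.0349, 0.1181]
ee_rot: [0.001, 0.129, 0.992, -0.0]
ft_force: [0.5, 0.1, 0.4]
finger_gap: 0.979
[ 0.61189507 -0.03477813  0.11818568] [317.53547446 221.42343983]
```

View pics/w21.png

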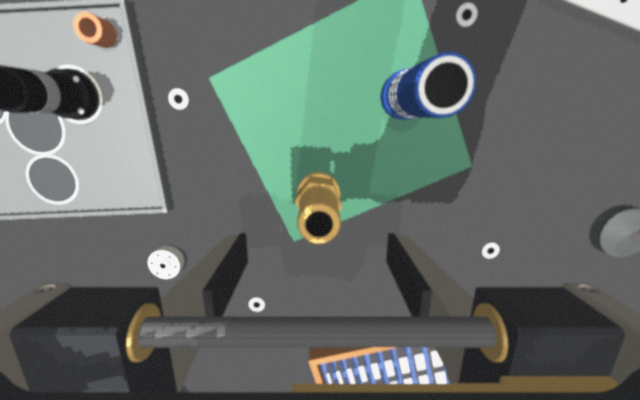

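```bash
python3 -m inch '[{"slide":[0.0005,0.001,-0.02],"turn":[0,0,0],"grip":0.09},{"slide":[0.0005,0.001,-0.05],"turn":[0,0,0],"grip":0.08},{"slide":[0.0005,0.001,-0.07],"turn":[0,0,0],"grip":0.06},{"slide":[0.0005,0.001,-0.07],"turn":[0,0,0],"grip":0.05},{"slide":[0.0005,0.001,-0.07],"turn":[0,0,0],"grip":0.045}]'
python3 -m inch '[{"slide":[0,0,0],"turn":[0,0,0],"grip":0.02},{"slide":[0,0,0],"turn":[0,0,0],"grip":0.02},{"slide":[0,0,0],"turn":[0,0,0],"grip":0.02},{"slide":[0,0,0],"turn":[0,0,0],"grip":0.02},{"slide":[0,0,0],"turn":[0,0,0],"grip":0.02}]'
```

```text
clock: 38.55
position: [0.6127, -0.0329, 0.0479]
ee_rot: [0.001, 0.129, 0.992, -0.0]
ft_force: [-0.6, -0.2, 1.1]
finger_gap: 0.654
clock: 39.05
position: [0.6129, -0.0325, 0.0475]
ee_rot: [0.001, 0.128, 0.992, -0.0]
ft_force: [-1.6, -2.0, 4.6]
finger_gap: 0.379
```

```bash
python3 -m inch '[{"slide":[0,0,0.01],"turn":[0,0,0],"grip":0.02},{"slide":[0,0,0.03],"turn":[0,0,0],"grip":0.02},{"slide":[-0.003,-0.01,0.05],"turn":[0,0,0],"grip":0.02},{"slide":[-0.01,-0.035,0.06],"turn":[0,0,0],"grip":0.02},{"slide":[-0.02,-0.07,0.06],"turn":[0,0,0],"grip":0.02}]'
python3 -m inch '[{"slide":[-0.012,-0.038,0],"turn":[0,0,0],"grip":0.02},{"slide":[-0.024,-0.076,0],"turn":[0,0,0],"grip":0.02},{"slide":[-0.036,-0.114,0],"turn":[0,0,0],"grip":0.02},{"slide":[-0.048,-0.152,0],"turn":[0,0,0],"grip":0.02},{"slide":[-0.06,-0.185,0],"turn":[0,0,0],"grip":0.02}]'
python3 -m inch '[{"slide":[-0.008,-0.022,0],"turn":[0,0,0],"grip":0.02},{"slide":[-0.0106,-0.0296,-0.01],"turn":[0,0,0],"grip":0.02},{"slide":[-0.0106,-0.0296,-0.03],"turn":[0,0,0],"grip":0.02},{"slide":[-0.0106,-0.0296,-0.05],"turn":[0,0,0],"grip":0.02},{"slide":[-0.0106,-0.0296,-0.05],"turn":[0,0,0],"grip":0.02}]'
python3 -m inch '[{"slide":[0,0,0],"turn":[0,0,0],"grip":0.02},{"slide":[0,0,0],"turn":[0,0,0],"grip":0.02}]'
```

```text
clock: 39.55
position: [0.5932, -0.0997, 0.1076]
ee_rot: [0.001, 0.126, 0.992, 0.001]
ft_force: [0.7, -0.8, -4.7]
finger_gap: 0.379
clock: 40.05
position: [0.5308, -0.2881, 0.1062]
ee_rot: [-0.001, 0.128, 0.992, 0.0]
ft_force: [-0.5, -0.7, -4.6]
finger_gap: 0.384
clock: 40.55
position: [0.5198, -0.3129, 0.0529]
ee_rot: [-0.003, 0.127, 0.992, 0.002]
ft_force: [-0.7, 0.4, -4.1]
finger_gap: 0.378
clock: 40.75
position: [0.5224, -0.3162, 0.0572]
ee_rot: [0.001, 0.128, 0.992, -0.0]
ft_force: [-0.6, -0.6, -4.5]
finger_gap: 0.381
```

```bash
python3 -m inch '[{"slide":[0,-0.0005,-0.004],"turn":[0,0,0],"grip":0.02},{"slide":[0,-0.0005,-0.007],"turn":[0,0,0],"grip":0.02},{"slide":[0,-0.0005,-0.009],"turn":[0,0,0],"grip":0.02},{"slide":[0,-0.0005,-0.009],"turn":[0,0,0],"grip":0.02}]'
python3 - <<'E'
from h import *
im=capture('wrist');cv2.imwrite('pics/w22.png',cv2.resize(im[130:290,200:440,::-1],None,fx=3.3,fy=3.3))
print(observe()['position'],observe()['ft_force'])
E
```

```text
clock: 41.15
position: [0.5221, -0.3172, 0.0485]
ee_rot: [0.001, 0.128, 0.992, 0.0]
ft_force: [-1.6, 0.6, 3.0]
finger_gap: 0.38
[ 0.52211894 -0.31719539  0.04848936] [-1.42626347  1.0012478   3.45689608]
```

View pics/w22.png

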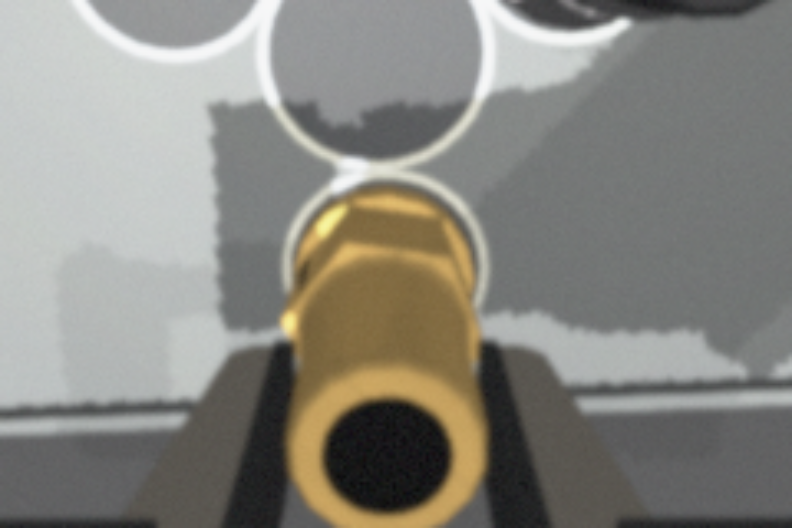

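Valve sits in its ring and is in contact with the floor. Release it and go to the housing at (.5375, .076).

```bash
python3 -m inch '[{"slide":[0,0,0],"turn":[0,0,0],"grip":0.045},{"slide":[0,0,0],"turn":[0,0,0],"grip":0.06},{"slide":[0,0,0],"turn":[0,0,0],"grip":0.075},{"slide":[0,0,0.0],"turn":[0,0,0],"grip":0.085},{"slide":[0,0,0.005],"turn":[0,0,0],"grip":0.09}]'
python3 -m inch '[{"slide":[0,0,0.02],"turn":[0,0,0],"grip":0.0919},{"slide":[0,0,0.06],"turn":[0,0,0],"grip":0.0919},{"slide":[0,0.01,0.095],"turn":[0,0,0],"grip":0.0919},{"slide":[0,0.045,0.105],"turn":[0,0,0],"grip":0.0919},{"slide":[0.002,0.09,0.105],"turn":[0,0,0],"grip":0.0919}]'
python3 -m inch '[{"slide":[0.002,0.048,0],"turn":[0,0,0],"grip":0.0919},{"slide":[0.004,0.096,0],"turn":[0,0,0],"grip":0.0919},{"slide":[0.006,0.144,0],"turn":[0,0,0],"grip":0.0919},{"slide":[0.009,0.192,0],"turn":[0,0,0],"grip":0.0919},{"slide":[0.012,0.24,0],"turn":[0,0,0],"grip":0.0919}]'
python3 -m inch '[{"slide":[0.001,0.04,0],"turn":[0,0,0],"grip":0.0919},{"slide":[0.001,0.06,-0.01],"turn":[0,0,0],"grip":0.0919},{"slide":[0.001,0.063,-0.03],"turn":[0,0,0],"grip":0.0919},{"slide":[0.001,0.063,-0.035],"turn":[0,0,0],"grip":0.0919},{"slide":[0.001,0.063,-0.035],"turn":[0,0,0],"grip":0.0919}]'
python3 -m inch '[{"slide":[0,0,0],"turn":[0,0,0],"grip":0.0919}]'
python3 - <<'E'
from h import *
im=capture('wrist');cv2.imwrite('pics/w23.png',im[:,:,::-1])
p=observe()['position'];print(p,proj('wrist',[.5373,.0762,.107]))
E
```

```text
clock: 41.7
position: [0.5212, -0.3167, 0.0521]
ee_rot: [-0.001, 0.128, 0.992, 0.0]
ft_force: [-0.1, -0.7, 0.2]
finger_gap: 0.789
clock: 42.2
position: [0.5243, -0.229, 0.1603]
ee_rot: [0.003, 0.13, 0.991, -0.001]
ft_force: [1.7, 0.9, -0.7]
finger_gap: 1.001
clock: 42.7
position: [0.5356, 0.0149, 0.1581]
ee_rot: [0.0, 0.128, 0.992, 0.0]
ft_force: [1.1, -0.0, -0.7]
finger_gap: 0.999
clock: 43.2
position: [0.5359, 0.0743, 0.1217]
ee_rot: [-0.001, 0.129, 0.992, -0.001]
ft_force: [-0.6, 0.3, -0.3]
finger_gap: 0.999
clock: 43.3
position: [0.537, 0.0743, 0.1229]
ee_rot: [0.0, 0.129, 0.992, -0.0]
ft_force: [0.4, -0.6, 0.5]
finger_gap: 1.002
[0.5372008  0.07463707 0.12318253] [317.51423802 220.56766823]
```

View pics/w23.png

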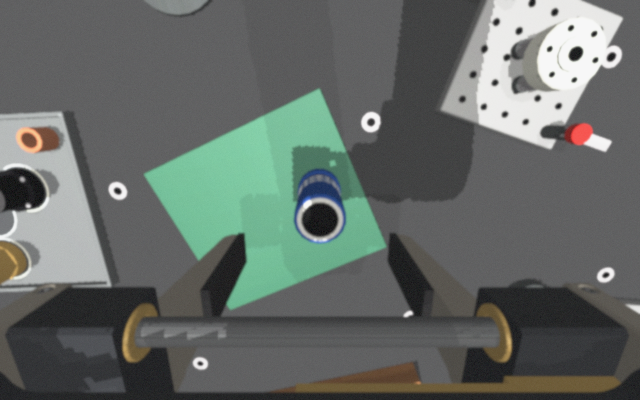

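```bash
python3 -m inch '[{"slide":[0,0.0015,-0.02],"turn":[0,0,0],"grip":0.0919},{"slide":[0,0.0015,-0.05],"turn":[0,0,0],"grip":0.0919},{"slide":[0,0.0015,-0.067],"turn":[0,0,0],"grip":0.075},{"slide":[0,0.0015,-0.067],"turn":[0,0,0],"grip":0.06},{"slide":[0,0.0015,-0.067],"turn":[0,0,0],"grip":0.05}]'
python3 -m inch '[{"slide":[0,0,0],"turn":[0,0,0],"grip":0.025},{"slide":[0,0,0],"turn":[0,0,0],"grip":0.025},{"slide":[0,0,0],"turn":[0,0,0],"grip":0.025},{"slide":[0,0,0],"turn":[0,0,0],"grip":0.025},{"slide":[0,0,0],"turn":[0,0,0],"grip":0.025}]'
```

```text
clock: 43.85
position: [0.5373, 0.0768, 0.0563]
ee_rot: [0.0, 0.129, 0.992, 0.0]
ft_force: [0.6, 0.3, 0.6]
finger_gap: 0.761
clock: 44.35
position: [0.5371, 0.0775, 0.0562]
ee_rot: [0.001, 0.128, 0.992, 0.0]
ft_force: [-1.0, -1.7, 4.5]
finger_gap: 0.458
```

```bash
python3 -m inch '[{"slide":[0,0,0.01],"turn":[0,0,0],"grip":0.025},{"slide":[0,0,0.035],"turn":[0,0,0],"grip":0.025},{"slide":[0,0,0.07],"turn":[0,0,0],"grip":0.025},{"slide":[-0.003,-0.01,0.105],"turn":[0,0,0],"grip":0.025},{"slide":[-0.01,-0.035,0.14],"turn":[0,0,0],"grip":0.025}]'
python3 -m inch '[{"slide":[-0.01,-0.04,0.01],"turn":[0,0,0],"grip":0.025},{"slide":[-0.02,-0.08,0.01],"turn":[0,0,0],"grip":0.025},{"slide":[-0.03,-0.12,0.01],"turn":[0,0,0],"grip":0.025},{"slide":[-0.04,-0.16,0.01],"turn":[0,0,0],"grip":0.025},{"slide":[-0.05,-0.2,0.01],"turn":[0,0,0],"grip":0.025}]'
python3 -m inch '[{"slide":[-0.011,-0.04,0],"turn":[0,0,0],"grip":0.025},{"slide":[-0.022,-0.08,0],"turn":[0,0,0],"grip":0.025},{"slide":[-0.033,-0.12,0],"turn":[0,0,0],"grip":0.025},{"slide":[-0.043,-0.16,0],"turn":[0,0,0],"grip":0.025},{"slide":[-0.0484,-0.185,0],"turn":[0,0,0],"grip":0.025}]'
python3 -m inch '[{"slide":[0,-0.0064,0],"turn":[0,0,0],"grip":0.025},{"slide":[0,-0.0064,-0.0],"turn":[0,0,0],"grip":0.025},{"slide":[0,-0.0064,-0.03],"turn":[0,0,0],"grip":0.025},{"slide":[0,-0.0064,-0.07],"turn":[0,0,0],"grip":0.025},{"slide":[0,-0.0064,-0.1],"turn":[0,0,0],"grip":0.025}]'
python3 -m inch '[{"slide":[0,0,-0.02],"turn":[0,0,0],"grip":0.025},{"slide":[0,0,-0.03],"turn":[0,0,0],"grip":0.025},{"slide":[0,0,-0.035],"turn":[0,0,0],"grip":0.025},{"slide":[0,0,-0.035],"turn":[0,0,0],"grip":0.025}]'
```

```text
clock: 44.85
position: [0.526, 0.0445, 0.1964]
ee_rot: [-0.001, 0.126, 0.992, -0.0]
ft_force: [0.9, -0.7, -3.6]
finger_gap: 0.458
clock: 45.35
position: [0.4752, -0.1585, 0.2055]
ee_rot: [-0.0, 0.128, 0.992, 0.0]
ft_force: [-0.2, 0.3, -3.9]
finger_gap: 0.458
clock: 45.85
position: [0.4259, -0.3452, 0.2056]
ee_rot: [-0.001, 0.13, 0.992, -0.0]
ft_force: [0.1, -0.6, -3.8]
finger_gap: 0.457
clock: 46.35
position: [0.4287, -0.3455, 0.1035]
ee_rot: [-0.001, 0.126, 0.992, 0.001]
ft_force: [0.7, 0.8, -4.2]
finger_gap: 0.459
clock: 46.75
position: [0.4287, -0.3482, 0.0706]
ee_rot: [0.0, 0.127, 0.992, 0.0]
ft_force: [0.4, -1.1, -4.1]
finger_gap: 0.455
```

```bash
python3 -m inch '[{"slide":[0,-0.0005,-0.006],"turn":[0,0,0],"grip":0.025},{"slide":[0,-0.0005,-0.01],"turn":[0,0,0],"grip":0.025},{"slide":[0,-0.0005,-0.0135],"turn":[0,0,0],"grip":0.025},{"slide":[0,-0.0005,-0.0135],"turn":[0,0,0],"grip":0.025},{"slide":[0,-0.0005,-0.0135],"turn":[0,0,0],"grip":0.025}]'
python3 - <<'E'
from h import *
im=capture('wrist');cv2.imwrite('pics/w24.png',cv2.resize(im[130:290,200:440,::-1],None,fx=3.3,fy=3.3))
print(observe()['position'],observe()['ft_force'])
E
```

```text
clock: 47.25
position: [0.4284, -0.3496, 0.0573]
ee_rot: [0.0, 0.128, 0.992, -0.0]
ft_force: [0.8, -0.3, -1.9]
finger_gap: 0.454
[ 0.42839187 -0.34959342  0.0572508 ] [ 0.59266864  0.24509431 -1.97377239]
```

View pics/w24.png

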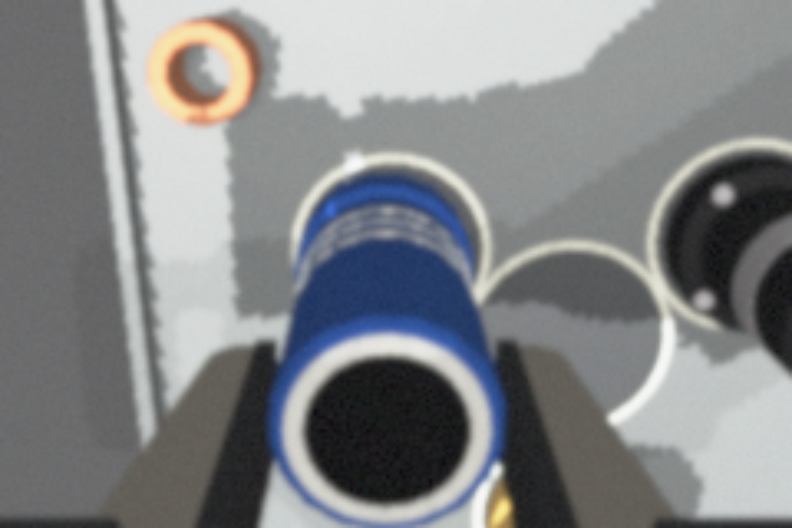

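```bash
python3 -m inch '[{"slide":[0,0,-0.0005],"turn":[0,0,0],"grip":0.05},{"slide":[0,0,-0.0005],"turn":[0,0,0],"grip":0.065},{"slide":[0,0,-0.0005],"turn":[0,0,0],"grip":0.08},{"slide":[0,0,-0.0005],"turn":[0,0,0],"grip":0.088},{"slide":[0,0,0.003],"turn":[0,0,0],"grip":0.09}]'
python3 -m inch '[{"slide":[0,0,0.02],"turn":[0,0,0],"grip":0.0919},{"slide":[0,0,0.06],"turn":[0,0,0],"grip":0.0919},{"slide":[0,0,0.1],"turn":[0,0,0],"grip":0.0919},{"slide":[0,0.03,0.13],"turn":[0,0,0],"grip":0.0919},{"slide":[0.005,0.075,0.15],"turn":[0,0,0],"grip":0.0919}]'
python3 -m inch '[{"slide":[0.01,0.047,0],"turn":[0,0,0],"grip":0.0919},{"slide":[0.02,0.094,0],"turn":[0,0,0],"grip":0.0919},{"slide":[0.03,0.14,0],"turn":[0,0,0],"grip":0.0919},{"slide":[0.04,0.185,0],"turn":[0,0,0],"grip":0.0919},{"slide":[0.045,0.21,0],"turn":[0,0,0],"grip":0.0919}]'
python3 -m inch '[{"slide":[0.002,0.01,0],"turn":[0,0,0],"grip":0.0919},{"slide":[0.002,0.01,0],"turn":[0,0,0],"grip":0.0919},{"slide":[0.002,0.01,0],"turn":[0,0,0],"grip":0.0919}]'
python3 - <<'E'
from h import *
im=capture('top');cv2.imwrite('pics/t25.png',im[:,:,::-1])
im=capture('scene');cv2.imwrite('pics/s25.png',im[:,:,::-1])
print(observe()['position'])
E
```

```text
clock: 47.8
position: [0.428, -0.3492, 0.0599]
ee_rot: [-0.0, 0.128, 0.992, 0.0]
ft_force: [-0.7, -0.5, -0.1]
finger_gap: 0.875
clock: 48.3
position: [0.4328, -0.2768, 0.2125]
ee_rot: [0.001, 0.131, 0.991, -0.001]
ft_force: [1.9, 0.9, 0.9]
finger_gap: 1.001
clock: 48.8
position: [0.4787, -0.0603, 0.2103]
ee_rot: [0.0, 0.126, 0.992, 0.001]
ft_force: [-0.2, -0.1, 0.6]
finger_gap: 0.996
clock: 49.1
position: [0.4799, -0.0561, 0.2102]
ee_rot: [0.0, 0.129, 0.992, -0.0]
ft_force: [-0.4, -0.8, 1.0]
finger_gap: 1.0
[ 0.47987782 -0.05636486  0.21014164]
```

View pics/t25.png

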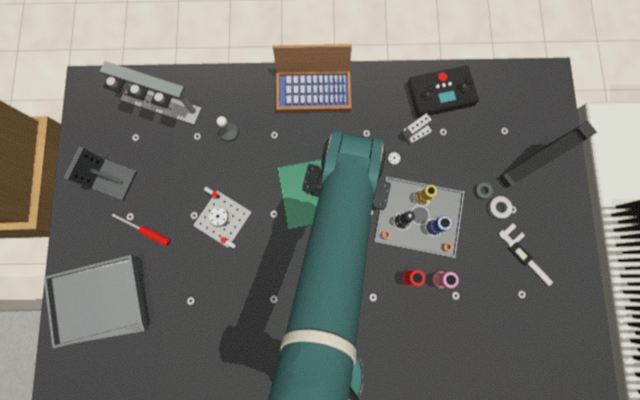

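View pics/s25.png

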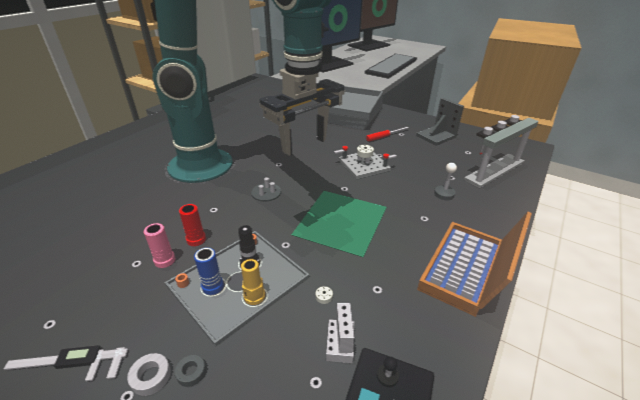

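All views show every part in place. I'll compare this image numerically with the start picture, by phase shift per object.

```bash
python3 - <<'E'
from h import *
a=cv2.cvtColor(cv2.imread('pics/top0.png'),6).astype('float32');b=cv2.cvtColor(cv2.imread('pics/t25.png'),6).astype('float32')
A=cv2.imread('pics/scene0.png',0);B=cv2.imread('pics/s25.png',0)
def tm(a,b,u,v,r,m=8):
    t=a[v-r:v+r,u-r:u+r];s=b[v-r-m:v+r+m,u-r-m:u+r+m]
    q=cv2.matchTemplate(s.astype('uint8'),t.astype('uint8'),cv2.TM_CCOEFF_NORMED);_,mx,_,l=cv2.minMaxLoc(q);return (l[0]-m,l[1]-m),round(mx,3)
for n,u,v,r in(('valve',431,189,7),('shaft',410,213,7),('housing',444,222,8),('bl',386,235,6),('br',447,247,6),('sphere',222,122,7)):
    print('top',n,tm(a,b,u,v,r))
for n,u,v,r in(('valve',250,267,9),('shaft',246,235,9),('housing',206,258,10),('bl',253,237,5),('br',182,280,7),('sphere',451,168,7)):
    print('scene',n,tm(A,B,u,v,r))
c=(218,216)
im=cv2.imread('pics/t25.png');cv2.imwrite('pics/t25c.png',cv2.resize(im[175:255,180:260],None,fx=7,fy=7,interpolation=cv2.INTER_CUBIC))
E
```

```text
top valve ((0, 0), 0.987)
top shaft ((0, 0), 0.808)
top housing ((1, 0), 0.978)
top bl ((0, 0), 0.994)
top br ((0, 0), 0.997)
top sphere ((0, 0), 0.999)
scene valve ((0, 0), 0.922)
scene shaft ((0, 0), 0.992)
scene housing ((-1, 1), 0.935)
scene bl ((0, 0), 0.995)
scene br ((0, 0), 0.999)
scene sphere ((0, 0), 1.0)
```

View pics/t25c.png

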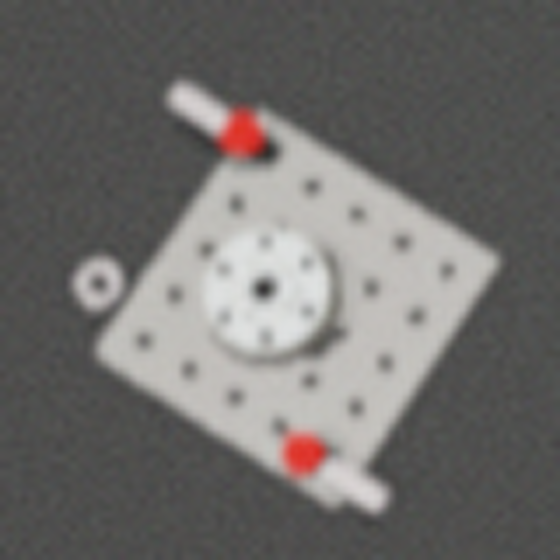

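```bash
python3 - <<'E'
from h import *
f=lambda x,y,z:atz('top',180+(x+.5)/7-.5,175+(y+.5)/7-.5,z)
print('cover',f(264.5,289,.07)); print('mid',(f(243,134,.058)+f(303,454,.058))/2)
s=observe();print(s['ft_force'],s['qvel'].round(3),s['clock'])
E
```

```text
cover [0.46565671 0.30541575 0.07      ]
mid [0.46602182 0.30511617 0.058     ]
[0.82114891 0.10406342 0.28405223] [ 0.    -0.001 -0.006 -0.    -0.003 -0.001 -0.002] 49.2
```

```bash
python3 -c "
from workcell import order
print(order.sign_off())"
```

```text
the job is handed in; nothing more can be done
None
```

The job is done and handed in at about 49 s of the 152 s allowed. I stood the valve, shaft and housing on the mat, laid the cover on the fixture posts, and stood each tall part back on its own circle in the tray. Nothing toppled. Sign-off gives no verdict, so what follows is from my own last checks:

- **Cover:** flat on the three posts. The wrist and top cameras both put its centre within 1 mm of their middle.
- **Tall parts:** upright and in their rings. Compared with the start pictures, the valve and shaft show no shift. The housing is about 1 pixel off, roughly 3 mm.
- **Shaft match:** its top-view comparison was weaker than the others (0.81), because the cover is gone from beside it. The scene view matched well (0.99).
- **Bushings and reference sphere:** no shift in either view.
- **Robot:** open, clear of everything and at rest.

Two measurements disagreed along the way:

- **Fingertip height:** the real fingertips sit about 25–30 mm above the reported tool point. My first close over the cover touched nothing, so I reopened and went down in small steps until the grip held.
- **Camera offset:** the wrist and top cameras differ by about 3–5 mm in y. I placed the parts from positions measured relative to the gripper.

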